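Change the batch of soundboxes on the drying rack

ROBOT

A 6-joint arm with a two-finger parallel gripper is mounted at the origin on the work surface. World frame = base frame: x ahead of the robot, y to its left, z up, the work surface at z = 0. Lengths are in m, angles in degrees, forces in N, time in s.
With the tool pointing down it reaches from about 0.35 to 0.875 m from the base axis. Payload 4.2 kg.
Tool frame: the origin (TCP) lies on the centre line of the jaws, within the pads' length; the fingertips stand tip_reach ahead of it and the grasp point (between the pads) is the TCP (tip_reach is the distance from the TCP to the fingertips, in m); z points along the fingers, y is the line along which they close (so a half turn about z gives the same grasp; the last joint's range is limited). The gripper opens to 87 mm and grips with 3 to 60 N. Pads are 19 mm wide; open, the fingers measure 117 mm over their backs; the gripper's body (75 mm by 190 mm) begins 51 mm behind the grasp point.
Start: joints at [79.79, 22.042, 0.453, 0, -68.411, -14.817], TCP at [0.264, 0.566, 0.242] pointing down, gripper open.
Joint ranges: [-179.83, 179.83], [-69.29, 118.12], [-61.27, 80.66], [-181.25, 117.63], [-171.15, -9.14], [-177.46, 177.46]. Speed limits (degrees/s): [159.86, 159.86, 180, 180, 180, 180].

INTERFACE

Orientations are given as a 3x3 rotation matrix whose columns are the frame's x, y, z axes.
In Python, from station import sense, capture, finish_job, tip_reach gives the robot as it stands.
- The arm moves only by the tool arm_command, never from a script. Its argument "deltas" is a list of rows, each a list of 7 numbers: the turn, a rotation vector about the tool's x, y, z in rad, then the shift along the tool's x, y, z in cm, then the closure, from -1 (fully open) to 1 (shut), so that 0 is half open. In form: [[rx, ry, rz, dx, dy, dz, hand], ...]. A call has 1 to 8 rows; each row is the pose to reach, as a shift and turn from the pose commanded when the call began, along the tool's axes at that moment; what a row does not reach only later rows make up. A row lasts 1/12 s, in which the tool goes at most 41.7 mm and 7.16 degrees, less where a joint would pass 70% of its speed; a pose out of reach is approached as far as the arm can. A call with a gripper value outside its range is refused whole. The fingers move at their own pace and stop on an object; the grip force is fixed at half the most. Time passes only in rows, so rows that repeat a pose let the fingers close. It gives the time, the measured TCP pose, the force, the opening and the grip force at its end, in the units of the state.
- sense(): the state, without advancing time (a new reading comes with each control period).
- capture(name): name is "scene" or "top" or "wrist"; returns a dict with "pixels" (420x560x3 uint8, blue, green, red), "fovy" (degrees; the focal length in pixels is half the picture's height over the tangent of half this angle, whatever the lens; pixels are square), "cx", "cy" (the principal point, pixels), "k1" (the pictures are not rectified: a ray, as slopes to the right and down, at radius r is drawn at 1 + k1 r^2 times it, then the intrinsics apply), "rvec" (rotation vector, rad) and "tvec" (3), from world to camera coordinates, as OpenCV has them. Camera axes: x right, y down, z forward; pixel columns grow to the right and rows downward; lengths in m; the calibration is good to about 2 mm. A picture is of the moment at which its call begins. There is no depth.
- finish_job(): hands the job in; it is judged then, once.
The state is a dict: "time_s": time; "joints": joint angles; "joint_velocities": joint speeds; "effort": joint torques, N m; "tcp_pos": TCP position; "ee_rot": TCP orientation; "wrist_force": force on the tool from outside, world axes, zero at the start; "moment": the same for the moment, N m; "gripper_width": opening from 0.0 (shut) to 1.0 (fully open); "gripper_force": force on a finger pad.
Only numpy, scipy, OpenCV 4.12 (cv2) and the standard library are available. Lean on these libraries where they do the work, as an engineer would, in place of code of your own. Each camera call takes 0.05 s, during which the arm holds its last target. There are 200 camera calls.

TASK

Change the batch on the drying rack: swing the keeper bar fully open, take the dried soundboxes off the pegs and lay each of them down in the plywood tray, and hang every new soundbox that stands on the bench on a peg of its own, well back towards the board. Then push the bar home against its stop in front of the pegs, so that nothing can slip off. Leave the other things on the bench where they are.

Things in the scene. Friction and masses are not known exactly. Their poses are not given: they have to be found in the camera images.
- rack: wooden drying rack fixed to the bench on the robot's left: an upright peg board 430 mm long whose top edge is 185 mm above the bench, with three level pegs sticking out of its front. Origin on the bench below the front face of the board, at the middle of its length; x points into the board (the pegs point to -x), y along the board, z up
- tray: shallow plywood tray fixed on the bench to the robot's right, 370 x 142 mm outside, 20 mm high, walls and floor 6 mm thick. Origin under its centre; x along its length, y across, z up
- bar_pin (a point): the steel pin about which the keeper bar turns, on a short post 140 mm in front of the board's far end; the closed bar lies from here along the rack's +y; point on the pin at the height of the bar's centre line (142 mm above the bench); axes as the rack's
- bar_knob (a point): centre of the upright round wooden knob on the keeper bar near its free end: 22 mm in diameter, standing from 152 to 204 mm above the bench (the point is at 178 mm), 290 mm from the pin. The bar is a wooden lath 16 mm wide and 20 mm high, and ends 18 mm past the knob
- bar (a joint): angle of the keeper bar: 0 = closed, against its stop, lying level across the front of the three pegs about 20 mm off their tips and parallel to the board; grows as the free end swings away from the board, anticlockwise seen from above; 1.5 = fully open, against its other stop, nearly square to the board and leaving the pegs free. Turns in the level, stays where it is left, needs about 1.5 N at the knob
- peg1 (a point): peg 1 of 3 (nearest to the robot): a level round wooden peg 16 mm in diameter and 112 mm long, 155 mm above the bench, pegs 100 mm apart. Point on the peg's axis, 58 mm out from the board and 54 mm from its tip; axes as the rack's. A soundbox that hangs on it has its centre 15 mm below this axis
- peg2 (a point): peg 2 of 3 (middle, from the robot): a level round wooden peg 16 mm in diameter and 112 mm long, 155 mm above the bench, pegs 100 mm apart. Point on the peg's axis, 58 mm out from the board and 54 mm from its tip; axes as the rack's. A soundbox that hangs on it has its centre 15 mm below this axis
- peg3 (a point): peg 3 of 3 (farthest from the robot): a level round wooden peg 16 mm in diameter and 112 mm long, 155 mm above the bench, pegs 100 mm apart. Point on the peg's axis, 58 mm out from the board and 54 mm from its tip; axes as the rack's. A soundbox that hangs on it has its centre 15 mm below this axis
- dry1_mid (a point): DRIED soundbox, hanging on one of the pegs at the start (or absent): dark wood octagonal tube 96 mm long, open at both ends (either may go on first), 60 mm across flats outside, 46 mm inside, two flats upright, on a flat foot block 57 mm wide; 68 mm tall in all, 160 g, white edging at one end. Point on the tube's axis at mid-length, 38 mm above its underside; x along the tube, z up
- dry2_mid (a point): DRIED soundbox, hanging on one of the pegs at the start (or absent): dark wood octagonal tube 96 mm long, open at both ends (either may go on first), 60 mm across flats outside, 46 mm inside, two flats upright, on a flat foot block 57 mm wide; 68 mm tall in all, 160 g, white edging at one end. Point on the tube's axis at mid-length, 38 mm above its underside; x along the tube, z up
- dry3_mid (a point): DRIED soundbox, hanging on one of the pegs at the start (or absent): dark wood octagonal tube 96 mm long, open at both ends (either may go on first), 60 mm across flats outside, 46 mm inside, two flats upright, on a flat foot block 57 mm wide; 68 mm tall in all, 160 g, white edging at one end. Point on the tube's axis at mid-length, 38 mm above its underside; x along the tube, z up
- new1_mid (a point): NEW, undried soundbox, standing on its foot on the bench at the start (or absent): dark wood octagonal tube 96 mm long, open at both ends (either may go on first), 60 mm across flats outside, 46 mm inside, two flats upright, on a flat foot block 57 mm wide; 68 mm tall in all, 160 g, white edging at one end. Point on the tube's axis at mid-length, 38 mm above its underside; x along the tube, z up
- new2_mid (a point): NEW, undried soundbox, standing on its foot on the bench at the start (or absent): dark wood octagonal tube 96 mm long, open at both ends (either may go on first), 60 mm across flats outside, 46 mm inside, two flats upright, on a flat foot block 57 mm wide; 68 mm tall in all, 160 g, white edging at one end. Point on the tube's axis at mid-length, 38 mm above its underside; x along the tube, z up
- new3_mid (a point): NEW, undried soundbox, standing on its foot on the bench at the start (or absent): dark wood octagonal tube 96 mm long, open at both ends (either may go on first), 60 mm across flats outside, 46 mm inside, two flats upright, on a flat foot block 57 mm wide; 68 mm tall in all, 160 g, white edging at one end. Point on the tube's axis at mid-length, 38 mm above its underside; x along the tube, z up
- glue_jar: bystander: amber glass jar, 56 mm in diameter, 75 mm tall; origin under its middle
- cork_block: bystander: cork sanding block 90 x 50 x 30 mm; origin under its middle
- tuning_peg: bystander: turned wooden tuning peg, 118 mm long, lying, 24 mm high; origin under its middle
- mallet: bystander: wooden mallet lying down, 215 mm long, head 45 mm high; origin on the bench under its handle, the head to +y
- string_spool: bystander: wooden string spool, 52 mm in diameter, 50 mm tall; origin under its middle
- wax_cake: bystander: cake of reddish wax 45 x 35 x 22 mm; origin under its middle
Things that resemble listed ones, but are neither listed nor needed, are in the scene too. What is shaped like the part that bears new2_mid but pink is not meant.

How it is judged (in metres and radians):
On the way, in this order (a step that is already met when the one before it is completed fails the run):
1. the keeper bar has been swung fully open (value of joint bar above 1.38 rad), for 0.2 s.
2. every dried soundbox lies in the tray and every new one hangs on a peg (x of dry1_mid in the frame of tray between -0.17 and 0.17 m and y of dry1_mid in the frame of tray between -0.05 and 0.05 m and z of each of dry1_mid, dry2_mid, dry3_mid in the frame of tray below 0.06 m and angle between dry1_mid's own x axis and vertical between 1.35 and 1.79 rad and x of dry2_mid in the frame of tray between -0.17 and 0.17 m and y of dry2_mid in the frame of tray between -0.05 and 0.05 m and angle between dry2_mid's own x axis and vertical between 1.35 and 1.79 rad and x of dry3_mid in the frame of tray between -0.17 and 0.17 m and y of dry3_mid in the frame of tray between -0.05 and 0.05 m and angle between dry3_mid's own x axis and vertical between 1.35 and 1.79 rad and (distance between new1_mid and peg1 below 0.034 m or distance between new1_mid and peg2 below 0.034 m or distance between new1_mid and peg3 below 0.034 m) and angle between new1_mid's own x axis and vertical between 1.3 and 1.84 rad and (distance between new2_mid and peg1 below 0.034 m or distance between new2_mid and peg2 below 0.034 m or distance between new2_mid and peg3 below 0.034 m) and angle between new2_mid's own x axis and vertical between 1.3 and 1.84 rad and (distance between new3_mid and peg1 below 0.034 m or distance between new3_mid and peg2 below 0.034 m or distance between new3_mid and peg3 below 0.034 m) and angle between new3_mid's own x axis and vertical between 1.3 and 1.84 rad), for 0.3 s.
At the end, for the whole second after the job is handed in: The bar is closed (within 0.06 rad of its stop); every dried soundbox lies flat on the tray's floor (axis level within 12 degrees); every new one hangs on a peg, its centre within 34 mm of that peg's marked point (15 mm when exact: some 30 mm play along the peg); all at rest (all of step 2 and value of joint bar below 0.06 rad and linear speed of each of dry1, dry2, dry3, new1, new2, new3 below 0.02 m/s); the robot touches nothing.
It fails at once if a bystander on the bench was shifted (by more than 50 mm) (distance of any of glue_jar, cork_block, tuning_peg, mallet, string_spool, wax_cake from where it was at the start of the episode above 0.05 m).
Of dry1, dry2, dry3 only 2 to 3 are there at a start; the rules pass over those that are not, and their reading is None.
Of new1, new2, new3 only 2 to 3 are there at a start; the rules pass over those that are not, and their reading is None.
At some moment in a run one of new1, new2, new3, dry1, dry2, dry3 may be knocked a few centimetres aside while the robot is not near it.
It also fails if it takes over 210 s, if anything falls off the work surface, if the arm or the gripper's body presses on something with over 40 N, if the wrist force passes 120 N, or if a joint passes its speed limit or range.

## Working session

There is one attempt and no reset: what is moved stays moved. The work goes in short steps, Python scripts to look and compute and a tool call to move; the robot and the scene stay as the last step left them, time stands still between calls to the robot, and variables do not carry over. Pictures are saved under pics/ and viewed, at most 18 in all, crops included, and the job is handed in when it is done.

Besides the shell and the picture viewer there is one more tool, called after "Emit:" as name(argument=value, ...), one argument or row to a line, values as JSON. arm_command: Moves the arm, as the interface text tells. Its arguments: {"type":"object","properties":{"deltas":{"type":"array"}},"required":["deltas"]}

```bash
mkdir -p pics; ls; cat > h.py <<'E'
import numpy as np, cv2
from station import sense, capture, finish_job, tip_reach
def shot(name,fn=None):
    c=capture(name)
    if fn: cv2.imwrite('pics/'+fn,c['pixels'])
    return c
def K(c):
    f=210/np.tan(np.radians(c['fovy'])/2)
    return np.array([[f,0,c['cx']],[0,f,c['cy']],[0,0,1]])
def ray(c,uv):
    k=K(c);d=((np.array(uv,float)-[c['cx'],c['cy']])/k[0,0]);s=d.copy()
    for _ in range(20): s=d/(1+c['k1']*(s@s))
    R=cv2.Rodrigues(np.array(c['rvec'],float))[0];t=np.array(c['tvec'],float).ravel()
    return -R.T@t, R.T@np.array([s[0],s[1],1])
def onz(c,uv,z):
    o,d=ray(c,uv);return o+d*(z-o[2])/d[2]
def proj(c,p):
    R=cv2.Rodrigues(np.array(c['rvec'],float))[0];t=np.array(c['tvec'],float).ravel()
    q=R@np.array(p,float)+t;s=q[:2]/q[2];s=s*(1+c['k1']*(s@s))
    return s*K(c)[0,0]+[c['cx'],c['cy']]
E
python3 - <<'E'
from h import *
print({k:v for k,v in sense().items()},tip_reach)
for n in('scene','top','wrist'):
    c=shot(n,n+'0.png');print(n,{k:v for k,v in c.items() if k!='pixels'})
E
```

```text
pics
{'time_s': 0.0, 'joints': array([ 7.97912058e+01,  2.20881339e+01,  3.78041796e-01, -2.85790856e-02,
       -6.84104050e+01, -1.48172755e+01]), 'joint_velocities': array([-0.06765536,  0.05504192, -0.01964785, -0.03106391, -0.07208013,
       -0.02922585]), 'effort': array([-6.54142877e-04, -3.90658021e+01,  1.87407339e+01,  4.21994805e+00,
        1.10801059e-02, -1.87038922e-04]), 'tcp_pos': array([0.26413033, 0.56581165, 0.24047643]), 'ee_rot': array([[ 9.06037575e-01, -4.23196437e-01, -8.29193743e-04],
       [-4.23197240e-01, -9.06035400e-01, -1.98752884e-03],
       [ 8.98362370e-05,  2.15168831e-03, -9.99997681e-01]]), 'wrist_force': array([ 0.97938485, -0.04829338, -0.68526299]), 'moment': array([0.004055  , 0.0278776 , 0.02222895]), 'gripper_force': 0.0, 'gripper_width': 1.000169466849745} 0.019
scene {'fovy': 49.64996087439412, 'cx': 274.1756030235506, 'cy': 211.70433249566764, 'k1': -0.11795361044470451, 'rvec': array([ 2.02987789,  1.3468198 , -0.54416828]), 'tvec': array([-0.18299665, -0.19466449,  1.55320127])}
top {'fovy': 52.699208552076534, 'cx': 284.4207858539037, 'cy': 204.35376469907672, 'k1': 0.026951096256032068, 'rvec': array([ 2.16737719, -2.19471433,  0.14446742]), 'tvec': array([-0.00387629,  0.47301221,  1.05617389])}
wrist {'fovy': 65.00613127653624, 'cx': 275.31099251956704, 'cy': 211.1287883461221, 'k1': -0.0819705734813162, 'rvec': array([-1.58647573,  2.49403226,  0.375145  ]), 'tvec': array([ 0.62403146, -0.03642181,  0.391404  ])}
```

```bash
python3 - <<'E'
import cv2
for n in('scene','top'):
    i=cv2.imread(f'pics/{n}0.png');cv2.imwrite(f'pics/{n}0b.png',cv2.resize(i,(800,600),interpolation=cv2.INTER_CUBIC))
E
```

```text
(no output)
```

View pics/scene0b.png

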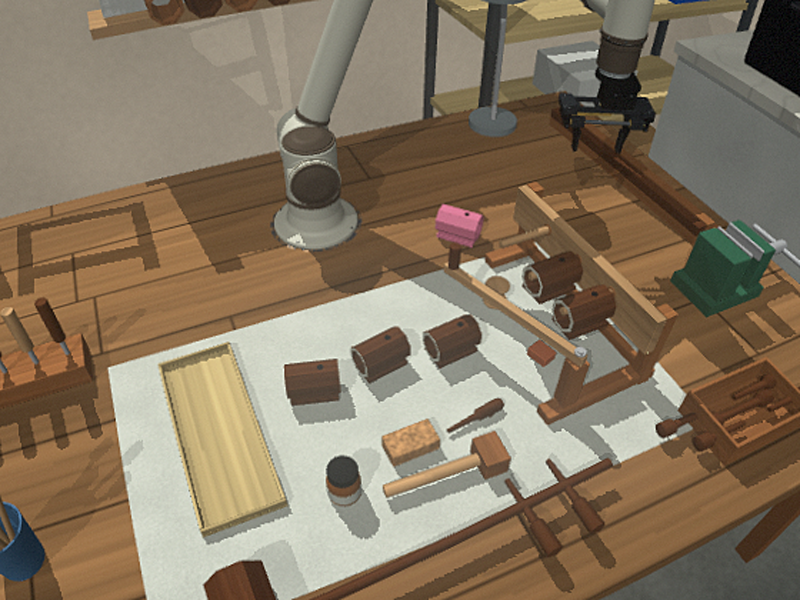

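View pics/top0b.png

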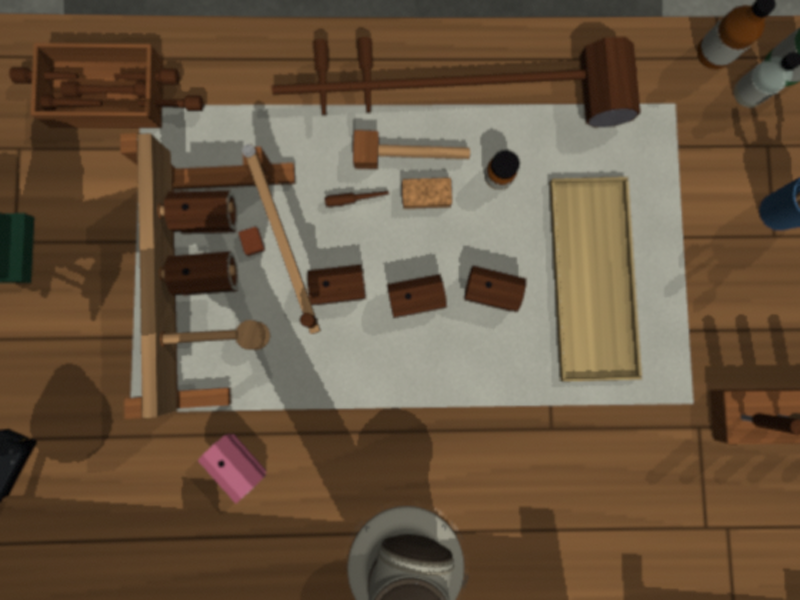

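The scene view (800x600) shows the bar partly open, knob around (455,255), pin around (580,355). Dried boxes hang at (552,277) and (585,310), the near peg is empty, and the tray is at (222,440).

The top view shows candidates for the boxes:
- Three dark soundboxes standing on the bench at (336,284), (417,296) and (495,289). These are the new ones.
- Two dark boxes on pegs 3 and 2, at (200,212) and (202,273). These are the dried ones.
- A pink box at (232,467), which is the excluded decoy.

The wax cake is at (251,241) and the spool at (252,334).

```bash
cat >> h.py <<'E'
def boxes(c,roi=None):
    hsv=cv2.cvtColor(c['pixels'],cv2.COLOR_BGR2HSV)
    m=((hsv[...,1]>95)&(hsv[...,2]<110)).astype(np.uint8)*255
    m=cv2.morphologyEx(m,cv2.MORPH_OPEN,np.ones((5,5)))
    return m
E
python3 - <<'E'
from h import *
c=capture('top');o,_=ray(c,(0,0));print('cam',o.round(3))
m=boxes(c)
for k in cv2.findContours(m,cv2.RETR_EXTERNAL,cv2.CHAIN_APPROX_NONE)[0]:
    if cv2.contourArea(k)<500: continue
    (r,s,a)=cv2.minAreaRect(k);P=cv2.boxPoints((r,s,a))
    if 220/1<r[0]<380 and 150<r[1]<240:
        e=[P[1]-P[0],P[2]-P[1]];e=max(e,key=np.linalg.norm);A=onz(c,r,.038);B=onz(c,np.array(r)+e/2,.038)-A
        print('box',np.round(r),np.round(s),A.round(3),'axis deg',np.degrees(np.arctan2(B[1],B[0])).round(1))
    else: print('other',np.round(r),np.round(s))
for n,uv,z in [('board f far',(157,137),.185),('board f near',(157,415),.185),('peg1 root',(164,339),.155),('peg1 mid',(200,337),.155),('tip',(240,335),.155),('knob top',(308,319),.204),('pin',(250,150),.152),('barend',(316,331),.152),
 ('tray1',(552,179),.02),('tray2',(628,178),.02),('tray3',(639,378),.02),('tray4',(562,381),.02),('dry a',(200,212),.14),('dry b',(202,273),.14),('spool',(252,334),.05)]:
    print(n,onz(c,np.array(uv)*.7,z).round(3))
cv2.imwrite('pics/crop1.png',cv2.resize(c['pixels'][165:245,200:380],None,fx=4,fy=4))
E
```

```text
cam [0.361 0.021 1.099]
other [491. 403.] [ 32. 112.]
other [358. 387.] [66. 76.]
box [292. 207.] [23. 38.] [ 0.466 -0.027  0.038] axis deg -79.3
box [346. 202.] [40. 24.] [ 0.476 -0.166  0.038] axis deg -104.8
box [232. 207.] [39. 46.] [0.466 0.122 0.038] axis deg -84.2
other [520. 179.] [58. 84.]
other [279. 259.] [559. 319.]
other [280. 114.] [214. 561.]
board f far [0.699 0.374 0.185]
board f near [0.279 0.362 0.185]
peg1 root [0.391 0.366 0.155]
peg1 mid [0.393 0.312 0.155]
tip [0.395 0.251 0.155]
knob top [0.416 0.141 0.204]
pin [0.69  0.24  0.152]
barend [0.4   0.135 0.152]
tray1 [ 0.679 -0.28   0.02 ]
tray2 [ 0.68  -0.421  0.02 ]
tray3 [ 0.315 -0.421  0.02 ]
tray4 [ 0.312 -0.284  0.02 ]
dry a [0.593 0.321 0.14 ]
dry b [0.495 0.316 0.14 ]
spool [0.401 0.257 0.05 ]
```

View pics/crop1.png

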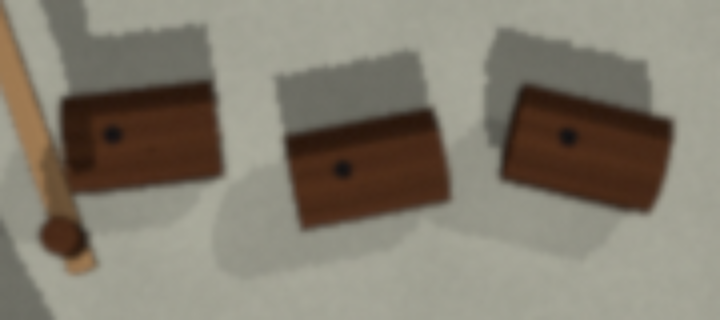

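The crop confirms three dark new boxes with their sound holes showing, and none of them is pink. Bar first: I'll lift, travel over the board and turn.

Emit:
arm_command(
  deltas=[
    [0, 0, 0.12, 0, 0, -3, -1],
    [0, 0, 0.24, 1, 1, -6, -1],
    [0, 0, 0.36, 3, 3, -6, -1],
    [0, 0, 0.48, 6, 6, -6, -1],
    [0, 0, 0.6, 8.5, 8.5, -6, -1],
    [0, 0, 0.72, 11, 11, -6, -1],
    [0, 0, 0.84, 13.5, 13.5, -6, -1],
    [0, 0, 0.96, 16, 16, -6, -1],
  ],
)

```text
time_s: 0.87
tcp_pos: [0.3418, 0.3518, 0.3015]
ee_rot: [[0.168, -0.986, -0.0], [-0.986, -0.168, 0.0], [-0.0, 0.0, -1.0]]
wrist_force: [0.6, 0.9, 0.3]
gripper_width: 0.998
gripper_force: 0.0
```

```bash
cat >> h.py <<'E'
def go(p,yaw):
    s=sense();R=np.array(s['ee_rot']);d=R.T@(np.array(p)-s['tcp_pos'])*100
    y0=np.degrees(np.arctan2(R[1,0],R[0,0]));r=(yaw-y0+180)%360-180
    print('t',round(s['time_s'],2),'pos',np.round(s['tcp_pos'],3),'yaw',round(y0,1),'tilt',round(np.degrees(np.arccos(min(1,-R[2,2]))),2),'F',np.round(s['wrist_force'],1),'w',round(s['gripper_width'],3),'| dxyz',d.round(2),'rz',round(-np.radians(r),3))
E
python3 - <<'E'
from h import *
c=shot('top','t1.png')
# knob: refine by colour around expected pixel
print(proj(c,(.416,.141,.204)))
go((.416,.141,.25),-160)
E
```

```text
[215.47909702 223.18703151]
t 0.92 pos [0.342 0.347 0.302] yaw -80.8 tilt 0.16 F [-0.6 -4.7  0.2] w 1.001 | dxyz [21.49 -4.    5.24] rz 1.382
```

Emit:
arm_command(
  deltas=[
    [0, 0, 0.12, 3, -0.5, 0, -1],
    [0, 0, 0.24, 6, -1, 0, -1],
    [0, 0, 0.36, 9, -1.5, 0, -1],
    [0, 0, 0.48, 12, -2, 0, -1],
    [0, 0, 0.6, 15, -3, 0, -1],
    [0, 0, 0.72, 18, -3.5, 0, -1],
    [0, 0, 0.84, 20, -4, 0, -1],
    [0, 0, 0.96, 21.5, -4, 0, -1],
  ],
)

```text
time_s: 1.58
tcp_pos: [0.4188, 0.1471, 0.3015]
ee_rot: [[-0.713, -0.701, 0.0], [-0.701, 0.713, -0.0], [0.0, -0.0, -1.0]]
wrist_force: [0.4, 0.1, 0.0]
gripper_width: 0.999
gripper_force: 0.0
```

Emit:
arm_command(
  deltas=[
    [0, 0, 0.12, 0, 0, 0, -1],
    [0, 0, 0.24, 0, 0, 0, -1],
    [0, 0, 0.36, 0, 0, 0, -1],
    [0, 0, 0.42, 0, 0, 0, -1],
    [0, 0, 0.42, 0, 0, 0, -1],
  ],
)

```text
time_s: 2.0
tcp_pos: [0.4181, 0.1487, 0.3014]
ee_rot: [[-0.935, -0.356, -0.0], [-0.356, 0.935, 0.0], [0.0, 0.0, -1.0]]
wrist_force: [-0.2, -0.6, -0.3]
gripper_width: 1.001
gripper_force: 0.0
```

```bash
python3 - <<'E'
from h import *
go((.416,.141,.18),-160)
c=capture('wrist');p=c['pixels'].copy()
print(proj(c,(.416,.141,.204)),onz(c,(0,0),.2))
cv2.imwrite('pics/w1.png',p)
E
```

```text
t 2.0 pos [0.418 0.149 0.301] yaw -159.2 tilt 0.02 F [-0.2 -0.6 -0.3] w 1.001 | dxyz [ 0.47 -0.64 12.14] rz 0.015
[266.77195993 214.403162  ] [ 0.33433033 -0.09439658  0.2       ]
```

View pics/w1.png

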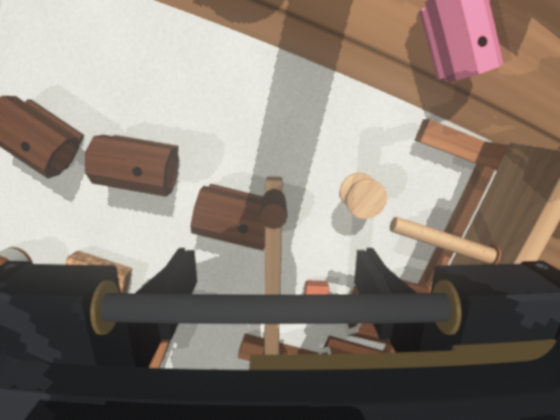

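The wrist view shows the knob top at about (274,203), with the bar below it. I'll refine the knob position from this.

```bash
python3 - <<'E'
from h import *
c=capture('wrist');k=onz(c,(274,202),.204);print(k);go((k[0],k[1],.18),-160)
E
```

```text
[0.40485073 0.14270542 0.204     ]
t 2.1 pos [0.418 0.149 0.301] yaw -159.0 tilt 0.01 F [-0.  -0.2 -0.9] w 0.998 | dxyz [ 1.46 -0.09 12.15] rz 0.018
```

Emit:
arm_command(
  deltas=[
    [0, 0, 0, 1, -0.3, 3, -1],
    [0, 0, 0, 1, -0.3, 6, -1],
    [0, 0, 0, 1, -0.3, 9, -1],
    [0, 0, 0, 1, -0.3, 12, -1],
    [0, 0, 0, 1, -0.3, 12, 0.3],
    [0, 0, 0, 1, -0.3, 12, 0.3],
    [0, 0, 0, 1, -0.3, 12, 0.3],
    [0, 0, 0, 1, -0.3, 12, 0.3],
  ],
)

```text
time_s: 2.77
tcp_pos: [0.4113, 0.1434, 0.1836]
ee_rot: [[-0.934, -0.358, 0.004], [-0.358, 0.934, 0.002], [-0.004, 0.001, -1.0]]
wrist_force: [-0.1, 1.2, -0.2]
gripper_width: 0.78
gripper_force: 0.0
```

Emit:
arm_command(
  deltas=[
    [0, 0, -0.1, -0.15, -2.9, 0, 0.3],
    [0, 0, -0.2, -0.6, -5.8, 0, 0.3],
    [0, 0, -0.3, -1.3, -8.6, 0, 0.3],
    [0, 0, -0.4, -2.3, -11.3, 0, 0.3],
    [0, 0, -0.5, -3.5, -13.9, 0, 0.3],
    [0, 0, -0.6, -5.1, -16.4, 0, 0.3],
  ],
)

```text
time_s: 3.27
tcp_pos: [0.5162, 0.0062, 0.1834]
ee_rot: [[-0.566, -0.825, 0.0], [-0.825, 0.566, 0.001], [-0.001, 0.0, -1.0]]
wrist_force: [-1.8, 1.7, 1.6]
gripper_width: 0.376
gripper_force: 1.3
```

```bash
python3 - <<'E'
from h import *
go((.678,-.05,.18),-92)
c=capture('wrist');
cv2.imwrite('pics/w2.png',c['pixels'])
E
```

```text
t 3.27 pos [0.516 0.006 0.183] yaw -124.4 tilt 0.06 F [-1.8  1.7  1.6] w 0.376 | dxyz [ -4.51 -16.52   0.34] rz -0.566
```

View pics/w2.png

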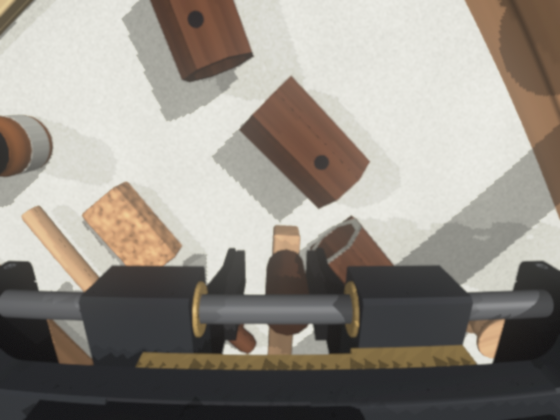

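The knob is caged between the fingers at (287,290), so I'll continue the arc.

Emit:
arm_command(
  deltas=[
    [0, 0, -0.1, -0.15, -2.9, 0, 0.3],
    [0, 0, -0.2, -0.6, -5.8, 0, 0.3],
    [0, 0, -0.3, -1.3, -8.6, 0, 0.3],
    [0, 0, -0.4, -2.3, -11.3, 0, 0.3],
    [0, 0, -0.5, -3.5, -13.9, 0, 0.3],
    [0, 0, -0.58, -4.8, -15.9, 0, 0.3],
    [0, 0, -0.6, -5.1, -16.4, 0, 0.3],
    [0, 0, -0.6, -5.1, -16.4, 0, 0.3],
  ],
)

```text
time_s: 3.98
tcp_pos: [0.6815, -0.0441, 0.182]
ee_rot: [[-0.007, -1.0, 0.002], [-1.0, 0.007, 0.0], [-0.0, -0.002, -1.0]]
wrist_force: [0.3, 0.1, 0.4]
gripper_width: 0.35
gripper_force: 0.0
```

```bash
python3 - <<'E'
from h import *
go((.678,-.05,.18),-92)
E
```

```text
t 3.98 pos [ 0.681 -0.044  0.182] yaw -90.4 tilt 0.11 F [0.3 0.1 0.4] w 0.35 | dxyz [0.59 0.34 0.2 ] rz 0.028
```

Emit:
arm_command(
  deltas=[
    [0, 0, 0, 0, -0.4, 0, 0.3],
    [0, 0, 0, 0, -0.8, 0, 0.3],
    [0, 0, 0, 0, -0.8, 0, 0.3],
    [0, 0, 0, 0, -0.8, 0, 0.3],
  ],
)

```text
time_s: 4.32
tcp_pos: [0.687, -0.0439, 0.1822]
ee_rot: [[-0.006, -1.0, -0.001], [-1.0, 0.006, -0.0], [0.0, 0.001, -1.0]]
wrist_force: [-2.8, 0.0, 1.4]
gripper_width: 0.351
gripper_force: 1.5
```

Emit:
arm_command(
  deltas=[
    [0, 0, 0, 0, 0.4, 0, -0.5],
    [0, 0, 0, 0, 0.4, 0, -0.5],
    [0, 0, 0, 0, 0.4, -4, -0.8],
    [0, 0, 0, 0, 0.4, -8, -1],
    [0, 0, 0, 0, 0.4, -12, -1],
  ],
)

```text
time_s: 4.73
tcp_pos: [0.6838, -0.044, 0.3029]
ee_rot: [[-0.006, -1.0, 0.0], [-1.0, 0.006, -0.0], [0.0, -0.0, -1.0]]
wrist_force: [1.1, -0.5, 0.8]
gripper_width: 0.644
gripper_force: 0.0
```

```bash
python3 - <<'E'
from h import *
go((.593,.312,.30),-88)
c=shot('top','t2.png');cv2.imwrite('pics/t2b.png',cv2.resize(c['pixels'],(800,600)))
E
```

```text
t 4.73 pos [ 0.684 -0.044  0.303] yaw -90.3 tilt 0.02 F [ 1.1 -0.5  0.8] w 0.644 | dxyz [-35.55   9.29   0.28] rz -0.041
```

View pics/t2b.png

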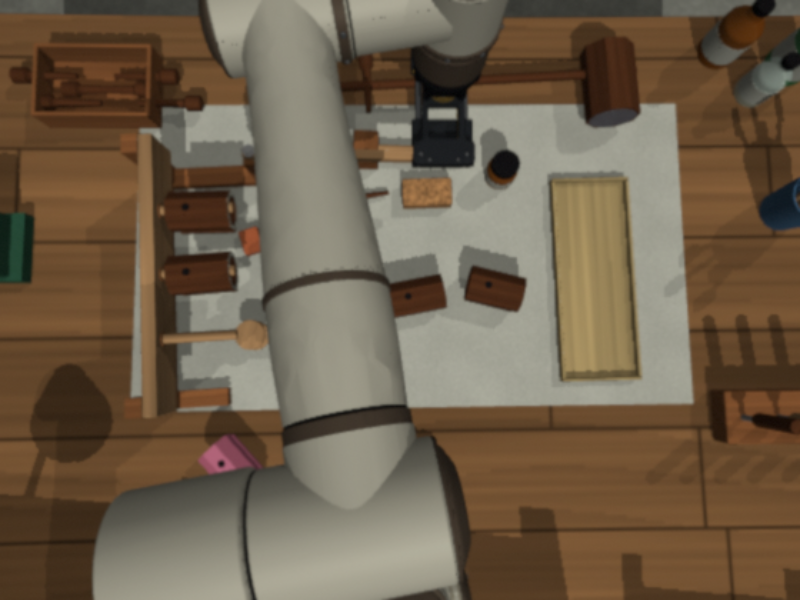

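The top view shows the bar mostly hidden by the arm. The dried boxes are still at (200,212) and (202,273). Next I'll go above the box on peg 3.

Emit:
arm_command(
  deltas=[
    [0, 0, -0.01, -3, 1, 0, -1],
    [0, 0, -0.02, -7, 2, 0, -1],
    [0, 0, -0.03, -11, 3, 0, -1],
    [0, 0, -0.04, -15, 4, 0, -1],
    [0, 0, -0.04, -19, 6, 0, -1],
    [0, 0, -0.04, -23, 7, 0, -1],
    [0, 0, -0.04, -27, 8, 0, -1],
    [0, 0, -0.04, -31, 9.3, 0, -1],
  ],
)

```text
time_s: 5.45
tcp_pos: [0.593, 0.2662, 0.3019]
ee_rot: [[0.034, -0.999, 0.002], [-0.999, -0.034, 0.001], [-0.001, -0.002, -1.0]]
wrist_force: [2.1, 0.2, -0.0]
gripper_width: 0.996
gripper_force: 0.0
```

Emit:
arm_command(
  deltas=[
    [0, 0, 0, -3, 0, 0, -1],
    [0, 0, 0, -4.5, 0, 0, -1],
    [0, 0, 0, -4.5, 0, 0, -1],
  ],
)

```text
time_s: 5.7
tcp_pos: [0.5915, 0.3125, 0.3008]
ee_rot: [[0.038, -0.999, 0.0], [-0.999, -0.038, 0.001], [-0.001, -0.0, -1.0]]
wrist_force: [-0.0, -0.3, -0.1]
gripper_width: 1.0
gripper_force: 0.0
```

```bash
python3 - <<'E'
from h import *
go((.593,.312,.30),-88.3)
c=shot('wrist','w3.png')
for n,p in dict(pegtip3=(.595,.251,.155),dryc=(.593,.316,.17),boardfar=(.699,.374,.185),boardnear=(.279,.362,.185)).items(): print(n,proj(c,p))
E
```

```text
t 5.7 pos [0.592 0.313 0.301] yaw -87.8 tilt 0.05 F [-0.  -0.3 -0.1] w 1.0 | dxyz [ 0.06 -0.14  0.08] rz 0.008
pegtip3 [273.818313   133.66113628]
dryc [273.32330086 211.17617262]
boardfar [151.66722178 274.19651239]
boardnear [594.37523326 272.50343648]
```

View pics/w3.png

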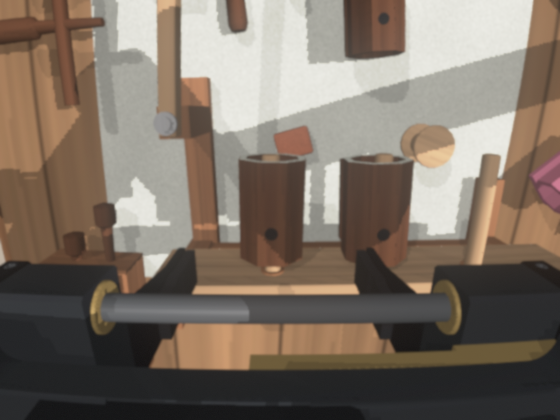

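The wrist view shows the bar fully open at the left (x≈168). The peg 3 box is at u 240–305, v 160–265, centred under the jaws. Descend and grip.

Emit:
arm_command(
  deltas=[
    [0, 0, 0, 0, 0, 0, -0.75],
    [0, 0, 0, 0, 0, 3, -0.75],
    [0, 0, 0, 0, 0, 6, -0.75],
    [0, 0, 0, 0, 0, 9, -0.75],
    [0, 0, 0, 0, 0, 12, -0.75],
    [0, 0, 0, 0, 0, 14, -0.75],
    [0, 0, 0, 0, 0, 15.4, -0.75],
    [0, 0, 0, 0, 0, 15.4, -0.75],
  ],
)

```text
time_s: 6.42
tcp_pos: [0.5909, 0.3059, 0.1437]
ee_rot: [[0.031, -1.0, -0.006], [-1.0, -0.031, -0.004], [0.004, 0.006, -1.0]]
wrist_force: [-0.1, 1.1, -0.5]
gripper_width: 0.874
gripper_force: 0.0
```

Emit:
arm_command(
  deltas=[
    [0, 0, 0, 0, 0, 0, 0],
    [0, 0, 0, 0, 0, 0, 0.6],
    [0, 0, 0, 0, 0, 0, 1],
    [0, 0, 0, 0, 0, 0, 1],
    [0, 0, 0, 0, 0, 0, 1],
    [0, 0, 0, 0, 0, 0, 1],
  ],
)

```text
time_s: 6.92
tcp_pos: [0.5931, 0.3092, 0.1495]
ee_rot: [[0.034, -0.999, 0.003], [-0.999, -0.034, 0.001], [-0.001, -0.003, -1.0]]
wrist_force: [0.9, -1.4, 3.9]
gripper_width: 0.689
gripper_force: 29.9
```

```bash
python3 - <<'E'
from h import *
go((.592,.10,.155),-88.3)
E
```

```text
t 6.92 pos [0.593 0.309 0.149] yaw -88.0 tilt 0.2 F [ 0.9 -1.4  3.9] w 0.689 | dxyz [20.91  0.83 -0.58] rz 0.005
```

Emit:
arm_command(
  deltas=[
    [0, 0, 0, 0, 0, -0.7, 1],
    [0, 0, 0, 1.5, 0, -0.7, 1],
    [0, 0, 0, 4, 0, -0.7, 1],
    [0, 0, 0, 6.5, 0, -0.7, 1],
    [0, 0, 0, 9, 0, -0.7, 1],
    [0, 0, 0, 11, 0, -0.7, 1],
    [0, 0, 0, 12.5, 0, -0.7, 1],
    [0, 0, 0, 12.5, 0, -0.7, 1],
  ],
)

```text
time_s: 7.58
tcp_pos: [0.5954, 0.1809, 0.154]
ee_rot: [[0.031, -1.0, -0.003], [-1.0, -0.031, -0.001], [0.001, 0.003, -1.0]]
wrist_force: [0.3, 1.0, -1.9]
gripper_width: 0.687
gripper_force: 29.9
```

Emit:
arm_command(
  deltas=[
    [0, 0, 0, 0.5, 0, -2, 1],
    [0, 0, 0, 0.5, 0, -5, 1],
    [0, 0, 0, 0.5, 0, -8.5, 1],
    [0, 0, 0, 1, 0, -12, 1],
    [0, 0, 0, 3, 0, -14, 1],
    [0, 0, 0, 6, 0, -14, 1],
    [0, 0, 0, 9.5, 0, -14, 1],
    [0, 0, 0.01, 13, 0, -14, 1],
  ],
)

```text
time_s: 8.25
tcp_pos: [0.6004, 0.0542, 0.2947]
ee_rot: [[0.026, -1.0, 0.0], [-1.0, -0.026, 0.001], [-0.001, -0.0, -1.0]]
wrist_force: [-0.5, -0.1, -2.6]
gripper_width: 0.684
gripper_force: 29.9
```

```bash
python3 - <<'E'
from h import *
go((.59,-.355,.30),-90)
c=shot('top','t3.png')
E
```

```text
t 8.25 pos [0.6   0.054 0.295] yaw -88.5 tilt 0.06 F [-0.5 -0.1 -2.6] w 0.684 | dxyz [40.87  2.1  -0.57] rz 0.026
```

Emit:
arm_command(
  deltas=[
    [0, 0, 0.02, 3.5, 0.3, 0, 1],
    [0, 0, 0.025, 7.5, 0.6, 0, 1],
    [0, 0, 0.025, 11.5, 0.9, 0, 1],
    [0, 0, 0.025, 15.5, 1.2, 0, 1],
    [0, 0, 0.025, 19.5, 1.5, 0, 1],
    [0, 0, 0.025, 23.5, 1.8, 0, 1],
    [0, 0, 0.025, 27.5, 2, 0, 1],
    [0, 0, 0.025, 31.5, 2.1, 0, 1],
  ],
)

```text
time_s: 8.97
tcp_pos: [0.587, -0.2624, 0.2943]
ee_rot: [[-0.0, -1.0, -0.0], [-1.0, 0.0, 0.001], [-0.001, 0.0, -1.0]]
wrist_force: [1.2, 0.9, -1.8]
gripper_width: 0.689
gripper_force: 29.9
```

Emit:
arm_command(
  deltas=[
    [0, 0, 0, 4, 0, 0, 1],
    [0, 0, 0, 7.5, 0.5, 2, 1],
    [0, 0, 0, 9.4, 0.5, 6, 1],
    [0, 0, 0, 9.4, 0.5, 10, 1],
    [0, 0, 0, 9.4, 0.5, 14, 1],
    [0, 0, 0, 9.4, 0.5, 16, 1],
    [0, 0, 0, 9.4, 0.5, 16, 1],
  ],
)

```text
time_s: 9.55
tcp_pos: [0.5785, -0.3531, 0.1268]
ee_rot: [[-0.002, -1.0, -0.013], [-1.0, 0.002, 0.007], [-0.007, 0.013, -1.0]]
wrist_force: [-0.9, 0.5, -2.8]
gripper_width: 0.685
gripper_force: 29.9
```

```bash
python3 - <<'E'
from h import *
go((.59,-.355,.052),-90)
c=shot('wrist','w4.png')
for n,p in dict(tL=(.59,-.284,.02),tR=(.59,-.421,.02)).items(): print(n,proj(c,p))
E
```

```text
t 9.55 pos [ 0.579 -0.353  0.127] yaw -90.1 tilt 0.83 F [-0.9  0.5 -2.8] w 0.685 | dxyz [ 0.23 -1.25  7.46] rz -0.002
tL [260.37174566 291.36773236]
tR [257.32197889 128.06363478]
```

View pics/w4.png

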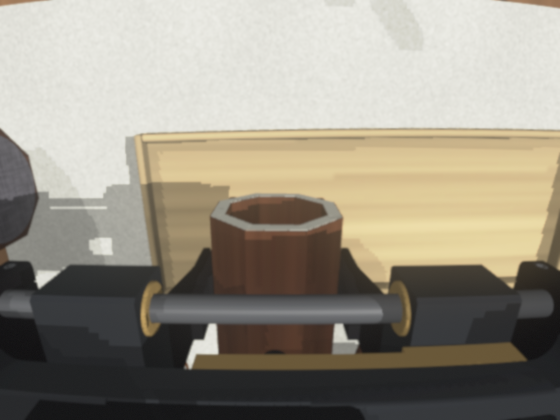

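The box is held over the tray, with its right-end rim top at (276,195) and the tray's right wall at v≈130. I'll check the offset.

```bash
python3 - <<'E'
from h import *
c=capture('wrist')
for z in (.147,.152): print('rim',onz(c,(276,195),z))
print('tray wall',onz(c,(276,133),.02)); go((.585,-.355,.052),-90)
E
```

```text
rim [ 0.58028908 -0.40323831  0.147     ]
rim [ 0.58033116 -0.4045359   0.152     ]
tray wall [ 0.57918583 -0.4186006   0.02      ]
t 9.65 pos [ 0.583 -0.355  0.134] yaw -90.0 tilt 0.06 F [ 0.7 -1.2 -0.4] w 0.685 | dxyz [-0.02 -0.24  8.24] rz -0.0
```

Emit:
arm_command(
  deltas=[
    [0, 0, 0, -0.2, 0, 3, 1],
    [0, 0, 0, -0.2, 0, 5.5, 1],
    [0, 0, 0, -0.2, 0, 7.3, 1],
    [0, 0, 0, -0.2, 0, 7.8, 1],
    [0, 0, 0, -0.2, 0, 8.1, 1],
    [0, 0, 0, -0.2, 0, 8.1, 1],
    [0, 0, 0, -0.2, 0, 8.1, 1],
  ],
)

```text
time_s: 10.23
tcp_pos: [0.5839, -0.3538, 0.0561]
ee_rot: [[-0.0, -1.0, 0.004], [-1.0, 0.0, -0.002], [0.002, -0.004, -1.0]]
wrist_force: [-0.9, 0.5, -1.7]
gripper_width: 0.687
gripper_force: 29.9
```

Emit:
arm_command(
  deltas=[
    [0, 0, 0, 0, 0, 0.2, 1],
    [0, 0, 0, 0, 0, 0.4, 1],
    [0, 0, 0, 0, 0, 0.4, 1],
  ],
)

```text
time_s: 10.48
tcp_pos: [0.5838, -0.3539, 0.0535]
ee_rot: [[-0.0, -1.0, 0.004], [-1.0, 0.0, -0.002], [0.002, -0.004, -1.0]]
wrist_force: [-2.0, 1.0, 8.5]
gripper_width: 0.687
gripper_force: 29.9
```

Emit:
arm_command(
  deltas=[
    [0, 0, 0, 0, 0, 0, 1],
  ],
)

```text
time_s: 10.57
tcp_pos: [0.5838, -0.3539, 0.0535]
ee_rot: [[-0.0, -1.0, 0.004], [-1.0, 0.0, -0.002], [0.002, -0.004, -1.0]]
wrist_force: [-2.5, 2.0, 7.0]
gripper_width: 0.687
gripper_force: 29.9
```

Emit:
arm_command(
  deltas=[
    [0, 0, 0, 0, 0, 0, -0.8],
    [0, 0, 0, 0, 0, 0, -0.8],
    [0, 0, 0, 0, 0, 0, -0.8],
    [0, 0, 0, 0, 0, -3, -0.8],
    [0, 0, 0, 0, 0, -7, -0.8],
    [0, 0, 0, 0, 0, -11, -0.8],
    [0, 0, 0, 0, 0, -15, -0.8],
    [0, 0, 0, 0, 0, -19, -0.8],
  ],
)

```text
time_s: 11.23
tcp_pos: [0.5819, -0.3532, 0.2416]
ee_rot: [[-0.001, -1.0, -0.0], [-1.0, 0.001, -0.0], [0.0, 0.0, -1.0]]
wrist_force: [0.8, 0.4, 1.4]
gripper_width: 0.897
gripper_force: 0.0
```

Emit:
arm_command(
  deltas=[
    [0, 0, 0, -2, 0.5, -3, -0.8],
    [0, 0, 0, -6, 1, -6, -0.8],
    [0, 0, 0, -10, 2, -6, -0.8],
    [0, 0, 0, -14, 3, -6, -0.8],
    [0, 0, 0, -18, 4, -6, -0.8],
    [0, 0, 0, -22, 6, -6, -0.8],
    [0, 0, 0, -26, 7, -6, -0.8],
    [0, 0, -0.03, -30, 9, -6, -0.8],
  ],
)

```text
time_s: 11.9
tcp_pos: [0.4967, -0.0615, 0.2996]
ee_rot: [[0.029, -1.0, 0.001], [-1.0, -0.029, 0.0], [0.0, -0.001, -1.0]]
wrist_force: [1.0, 1.0, -0.2]
gripper_width: 0.904
gripper_force: 0.0
```

Emit:
arm_command(
  deltas=[
    [0, 0, 0, -4, 0, 0, -0.8],
    [0, 0, 0, -8, 0, 0, -0.8],
    [0, 0, 0, -12, 0, 0, -0.8],
    [0, 0, 0, -16, 0, 0, -0.8],
    [0, 0, 0, -20, 0, 0, -0.8],
    [0, 0, 0, -24, 0, 0, -0.8],
    [0, 0, 0, -28, 0, 0, -0.8],
    [0, 0, 0, -32, 0, 0, -0.8],
  ],
)

```text
time_s: 12.57
tcp_pos: [0.4874, 0.2586, 0.2999]
ee_rot: [[0.029, -1.0, 0.001], [-1.0, -0.029, 0.0], [-0.0, -0.001, -1.0]]
wrist_force: [0.9, -0.9, -0.2]
gripper_width: 0.901
gripper_force: 0.0
```

```bash
python3 - <<'E'
from h import *
go((.493,.309,.147),-88.3)
c=shot('top','t4.png');d=shot('wrist','w5.png')
print(proj(d,(.493,.309,.17)))
cv2.imwrite('pics/mix1.png',np.hstack([cv2.resize(c['pixels'],(400,300)),cv2.resize(d['pixels'],(400,300))]))
E
```

```text
t 12.57 pos [0.487 0.259 0.3  ] yaw -88.3 tilt 0.04 F [ 0.9 -0.9 -0.2] w 0.901 | dxyz [-5.01 -0.7  15.29] rz -0.0
[268.24829763 254.73529961]
```

View pics/mix1.png

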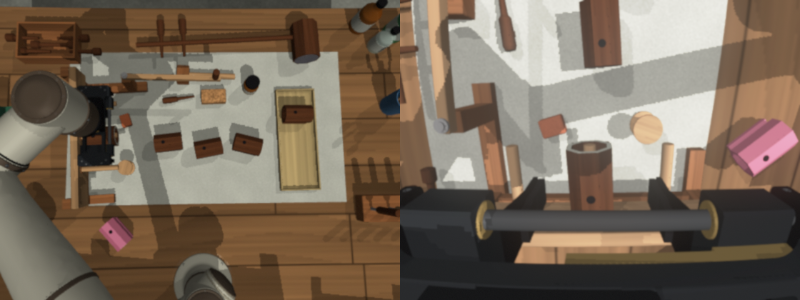

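The dried box lies in the tray, the bar is open, and the peg 2 box is at u≈266 as predicted. Grip it and pull it off.

Emit:
arm_command(
  deltas=[
    [0, 0, 0, -3, -0.6, 0, -0.8],
    [0, 0, 0, -5.4, -0.6, 0, -0.8],
    [0, 0, 0, -5.4, -0.6, 3, -0.8],
    [0, 0, 0, -5.4, -0.6, 6, -0.8],
    [0, 0, 0, -5.4, -0.6, 9, -0.8],
    [0, 0, 0, -5.4, -0.6, 12, -0.8],
    [0, 0, 0, -5.4, -0.6, 14, -0.8],
    [0, 0, 0, -5.4, -0.6, 15.6, -0.8],
  ],
)

```text
time_s: 13.33
tcp_pos: [0.4917, 0.3095, 0.1413]
ee_rot: [[0.028, -1.0, -0.002], [-1.0, -0.028, -0.002], [0.002, 0.002, -1.0]]
wrist_force: [-0.2, -0.1, 1.2]
gripper_width: 0.9
gripper_force: 0.0
```

Emit:
arm_command(
  deltas=[
    [0, 0, 0, 0, 0, 0, -0.8],
    [0, 0, 0, 0, 0, 0, 0],
    [0, 0, 0, 0, 0, 0, 0.6],
    [0, 0, 0, 0, 0, 0, 1],
    [0, 0, 0, 0, 0, 0, 1],
    [0, 0, 0, 0, 0, 0, 1],
    [0, 0, 0, 0, 0, 0, 1],
  ],
)

```text
time_s: 13.92
tcp_pos: [0.4931, 0.3114, 0.1451]
ee_rot: [[0.029, -1.0, 0.003], [-1.0, -0.029, 0.002], [-0.002, -0.003, -1.0]]
wrist_force: [-0.1, -0.5, 4.2]
gripper_width: 0.69
gripper_force: 29.8
```

Emit:
arm_command(
  deltas=[
    [0, 0, 0, 0, 0, -0.8, 1],
    [0, 0, 0, 1.5, 0, -0.8, 1],
    [0, 0, 0, 4, 0, -0.8, 1],
    [0, 0, 0, 6.5, 0, -0.8, 1],
    [0, 0, 0, 9, 0, -0.8, 1],
    [0, 0, 0, 11, 0, -0.8, 1],
    [0, 0, 0, 13, 0, -0.8, 1],
    [0, 0, 0, 13, 0, -0.8, 1],
  ],
)

```text
time_s: 14.58
tcp_pos: [0.4944, 0.1769, 0.151]
ee_rot: [[0.025, -1.0, -0.004], [-1.0, -0.025, -0.002], [0.002, 0.004, -1.0]]
wrist_force: [-0.1, 0.3, -2.8]
gripper_width: 0.687
gripper_force: 29.8
```

Emit:
arm_command(
  deltas=[
    [0, 0, 0, 0.5, 0, -2, 1],
    [0, 0, 0, 0.5, 0, -5, 1],
    [0, 0, 0, 0.5, 0, -8.5, 1],
    [0, 0, 0, 1, 0, -12, 1],
    [0, 0, 0, 3, 0, -14, 1],
    [0, 0, 0, 6, 0, -14, 1],
    [0, 0, 0, 9.5, 0, -14, 1],
    [0, 0, 0.01, 13, 0, -14, 1],
  ],
)

```text
time_s: 15.25
tcp_pos: [0.499, 0.05, 0.2916]
ee_rot: [[0.02, -1.0, -0.001], [-1.0, -0.02, 0.001], [-0.001, 0.001, -1.0]]
wrist_force: [0.8, -0.5, -3.0]
gripper_width: 0.689
gripper_force: 29.8
```

```bash
python3 - <<'E'
from h import *
go((.42,-.355,.16),-90)
E
```

```text
t 15.25 pos [0.499 0.05  0.292] yaw -88.8 tilt 0.05 F [ 0.8 -0.5 -3. ] w 0.689 | dxyz [40.34  8.71 13.14] rz 0.02
```

Emit:
arm_command(
  deltas=[
    [0, 0, 0.02, 3.5, 0.8, 0, 1],
    [0, 0, 0.02, 7.5, 1.6, 0, 1],
    [0, 0, 0.02, 11.5, 2.4, 0, 1],
    [0, 0, 0.02, 15.3, 3.4, 0, 1],
    [0, 0, 0.02, 19, 4.4, 0, 1],
    [0, 0, 0.02, 22.7, 5.4, 0, 1],
    [0, 0, 0.02, 26.4, 6.4, 0, 1],
    [0, 0, 0.02, 30, 7.6, 0, 1],
  ],
)

```text
time_s: 15.92
tcp_pos: [0.4283, -0.2518, 0.2913]
ee_rot: [[-0.001, -1.0, -0.001], [-1.0, 0.001, 0.001], [-0.001, 0.001, -1.0]]
wrist_force: [2.0, -0.7, -1.8]
gripper_width: 0.689
gripper_force: 29.8
```

Emit:
arm_command(
  deltas=[
    [0, 0, 0, 4, 0.5, 0, 1],
    [0, 0, 0, 7.5, 1.1, 2, 1],
    [0, 0, 0, 10.1, 1.1, 6, 1],
    [0, 0, 0, 10.1, 1.1, 10, 1],
    [0, 0, 0, 10.1, 1.1, 14, 1],
    [0, 0, 0, 10.1, 1.1, 16, 1],
    [0, 0, 0, 10.1, 1.1, 16, 1],
    [0, 0, 0, 10.1, 1.1, 16, 1],
  ],
)

```text
time_s: 16.58
tcp_pos: [0.4179, -0.3513, 0.1308]
ee_rot: [[-0.001, -1.0, -0.003], [-1.0, 0.001, 0.001], [-0.001, 0.003, -1.0]]
wrist_force: [0.0, -1.0, -1.2]
gripper_width: 0.687
gripper_force: 29.8
```

```bash
python3 - <<'E'
from h import *
go((.42,-.355,.05),-90)
c=shot('wrist')
g=cv2.cvtColor(c['pixels'],cv2.COLOR_BGR2HSV)
col=c['pixels'][120:260,276]; print([(120+i,*map(int,v)) for i,v in enumerate(g[120:260,276])][40:110:3])
E
```

```text
t 16.58 pos [ 0.418 -0.351  0.131] yaw -90.0 tilt 0.18 F [ 0.  -1.  -1.2] w 0.687 | dxyz [ 0.38 -0.24  8.08] rz -0.001
[(160, 21, 80, 220), (163, 21, 79, 222), (166, 22, 79, 224), (169, 21, 81, 218), (172, 20, 83, 212), (175, 20, 83, 211), (178, 20, 83, 213), (181, 20, 82, 217), (184, 21, 82, 218), (187, 22, 43, 174), (190, 13, 63, 137), (193, 11, 118, 115), (196, 13, 104, 93), (199, 12, 109, 91), (202, 12, 108, 90), (205, 12, 108, 90), (208, 12, 112, 89), (211, 11, 108, 87), (214, 11, 107, 88), (217, 19, 31, 132), (220, 25, 22, 151), (223, 11, 75, 129), (226, 10, 124, 113), (229, 10, 123, 112)]
```

Emit:
arm_command(
  deltas=[
    [0, 0, 0, -0.6, 0, 3, 1],
    [0, 0, 0, -0.6, 0, 5.5, 1],
    [0, 0, 0, -0.6, 0, 7, 1],
    [0, 0, 0, -0.6, 0, 7.6, 1],
    [0, 0, 0, -0.6, 0, 7.9, 1],
    [0, 0, 0, -0.6, 0, 7.9, 1],
    [0, 0, 0, -0.6, 0, 7.9, 1],
  ],
)

```text
time_s: 17.22
tcp_pos: [0.42, -0.3461, 0.0544]
ee_rot: [[-0.0, -1.0, 0.003], [-1.0, 0.0, -0.002], [0.002, -0.003, -1.0]]
wrist_force: [-0.0, -0.2, -2.0]
gripper_width: 0.691
gripper_force: 29.8
```

Emit:
arm_command(
  deltas=[
    [0, 0, 0, 0, 0, 0, 1],
  ],
)

```text
time_s: 17.3
tcp_pos: [0.4197, -0.3459, 0.0542]
ee_rot: [[-0.001, -1.0, 0.003], [-1.0, 0.001, -0.002], [0.002, -0.003, -1.0]]
wrist_force: [0.3, -0.4, -2.0]
gripper_width: 0.69
gripper_force: 29.8
```

Emit:
arm_command(
  deltas=[
    [0, 0, 0, 0, 0, 0.3, 1],
    [0, 0, 0, 0, 0, 0.4, 1],
    [0, 0, 0, 0, 0, 0.4, 1],
  ],
)

```text
time_s: 17.55
tcp_pos: [0.419, -0.3457, 0.0494]
ee_rot: [[-0.001, -1.0, 0.001], [-1.0, 0.001, -0.001], [0.001, -0.001, -1.0]]
wrist_force: [-0.4, 0.4, 3.1]
gripper_width: 0.689
gripper_force: 29.8
```

Emit:
arm_command(
  deltas=[
    [0, 0, 0, 0, 0, 0, -1],
    [0, 0, 0, 0, 0, 0, -1],
    [0, 0, 0, 0, 0, 0, -1],
    [0, 0, 0, 0, 0, -3, -1],
    [0, 0, 0, 0, 0, -7, -1],
    [0, 0, 0, 0, 0, -11, -1],
    [0, 0, 0, 0, 0, -15, -1],
    [0, 0, 0, 0, 0, -19, -1],
  ],
)

```text
time_s: 18.22
tcp_pos: [0.4181, -0.3452, 0.2405]
ee_rot: [[-0.001, -1.0, -0.0], [-1.0, 0.001, -0.0], [0.0, 0.0, -1.0]]
wrist_force: [1.7, -0.7, -0.6]
gripper_width: 0.996
gripper_force: 0.0
```

Emit:
arm_command(
  deltas=[
    [0, 0, 0.1, -3, -1, -2, -1],
    [0, 0, 0.2, -6, -2, -2, -1],
    [0, 0, 0.26, -9.5, -3, -2, -1],
    [0, 0, 0.26, -13, -4, -2, -1],
    [0, 0, 0.26, -16, -5, -2, -1],
    [0, 0, 0.26, -17.8, -5.6, -2, -1],
    [0, 0, 0.26, -17.8, -5.6, -2, -1],
  ],
)

```text
time_s: 18.8
tcp_pos: [0.4756, -0.1647, 0.2586]
ee_rot: [[-0.254, -0.967, 0.001], [-0.967, 0.254, 0.0], [-0.001, -0.001, -1.0]]
wrist_force: [-0.3, -1.0, 0.7]
gripper_width: 0.996
gripper_force: 0.0
```

```bash
python3 - <<'E'
from h import *
c=shot('top','t5.png');d=shot('wrist','w6.png')
go((.476,-.166,.042),-104.8); print(proj(d,(.476,-.166,.05)))
cv2.imwrite('pics/mix2.png',np.hstack([cv2.resize(c['pixels'],(400,300)),cv2.resize(d['pixels'],(400,300))]))
E
```

```text
t 18.9 pos [ 0.475 -0.167  0.258] yaw -104.9 tilt 0.01 F [ 0.  -0.4  0.3] w 0.996 | dxyz [-0.13 -0.1  21.65] rz -0.001
[274.32915893 187.50713588]
```

View pics/mix2.png

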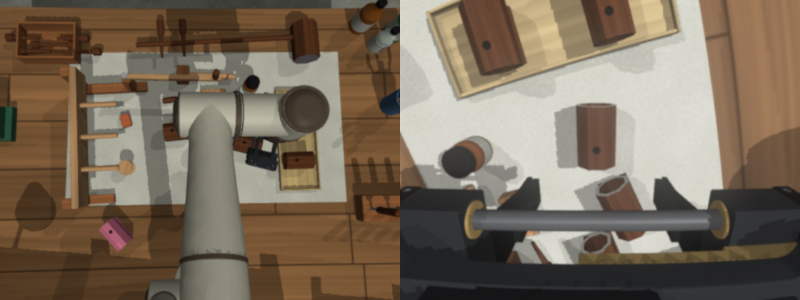

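The top half shows two boxes in the tray and all three pegs free. The wrist half shows the nearest new box at about (274,192), straight below the jaws. Grasp it.

Emit:
arm_command(
  deltas=[
    [0, 0, 0, 0, 0, 4, -1],
    [0, 0, 0, 0, 0, 8, -1],
    [0, 0, 0, 0, 0, 12, -1],
    [0, 0, 0, 0, 0, 16, -1],
    [0, 0, 0, 0, 0, 19.5, -1],
    [0, 0, 0, 0, 0, 21.5, -1],
    [0, 0, 0, 0, 0, 21.5, -1],
    [0, 0, 0, 0, 0, 21.5, -0.5],
  ],
)

```text
time_s: 19.57
tcp_pos: [0.4741, -0.1685, 0.0429]
ee_rot: [[-0.259, -0.966, -0.003], [-0.966, 0.259, -0.0], [0.001, 0.002, -1.0]]
wrist_force: [-0.2, -0.4, 0.2]
gripper_width: 0.972
gripper_force: 0.0
```

Emit:
arm_command(
  deltas=[
    [0, 0, 0, 0, 0, 0, 0],
    [0, 0, 0, 0, 0, 0, 0.5],
    [0, 0, 0, 0, 0, 0, 1],
    [0, 0, 0, 0, 0, 0, 1],
    [0, 0, 0, 0, 0, 0, 1],
    [0, 0, 0, 0, 0, 0, 1],
  ],
)

```text
time_s: 20.07
tcp_pos: [0.4755, -0.1676, 0.0449]
ee_rot: [[-0.258, -0.966, 0.002], [-0.966, 0.258, -0.0], [-0.0, -0.002, -1.0]]
wrist_force: [-1.8, -0.6, 6.2]
gripper_width: 0.691
gripper_force: 30.0
```

Emit:
arm_command(
  deltas=[
    [0, 0, 0, 0, 0, -3, 1],
    [0, 0, 0, 0, 0, -7, 1],
    [0, 0, 0, 0, 0, -11, 1],
    [0, 0, 0, 0, 0, -15, 1],
    [0, 0, 0, 0, 0, -18, 1],
    [0, 0, 0, 0, 0, -21, 1],
    [0, 0, 0, 0, 0, -22, 1],
    [0, 0, 0, 0, 0, -22, 1],
  ],
)

```text
time_s: 20.73
tcp_pos: [0.4757, -0.1675, 0.2662]
ee_rot: [[-0.258, -0.966, 0.006], [-0.966, 0.258, -0.0], [-0.001, -0.006, -1.0]]
wrist_force: [0.1, -0.7, -1.5]
gripper_width: 0.685
gripper_force: 30.0
```

```bash
python3 - <<'E'
from h import *
d=capture('wrist')
go((.596,.195,.24),-88.3)
g=d['pixels'][150:270,276].astype(int)
print([(150+i,*v) for i,v in enumerate(g)][::4])
E
```

```text
t 20.78 pos [ 0.474 -0.167  0.264] yaw -105.0 tilt 0.09 F [-1.   0.3 -2.2] w 0.683 | dxyz [-38.12  -2.39   2.4 ] rz -0.291
[(150, np.int64(222), np.int64(229), np.int64(230)), (154, np.int64(221), np.int64(228), np.int64(228)), (158, np.int64(223), np.int64(230), np.int64(230)), (162, np.int64(222), np.int64(229), np.int64(230)), (166, np.int64(223), np.int64(230), np.int64(231)), (170, np.int64(226), np.int64(233), np.int64(233)), (174, np.int64(224), np.int64(230), np.int64(231)), (178, np.int64(225), np.int64(232), np.int64(232)), (182, np.int64(221), np.int64(228), np.int64(228)), (186, np.int64(140), np.int64(153), np.int64(162)), (190, np.int64(79), np.int64(93), np.int64(123)), (194, np.int64(77), np.int64(91), np.int64(121)), (198, np.int64(76), np.int64(90), np.int64(121)), (202, np.int64(73), np.int64(87), np.int64(117)), (206, np.int64(63), np.int64(73), np.int64(92)), (210, np.int64(71), np.int64(81), np.int64(98)), (214, np.int64(151), np.int64(161), np.int64(163)), (218, np.int64(89), np.int64(103), np.int64(128)), (222, np.int64(66), np.int64(83), np.int64(116)), (226, np.int64(65), np.int64(82), np.int64(116)), (230, np.int64(64), np.int64(81), np.int64(115)), (234, np.int64(62), np.int64(79), np.int64(114)), (238, np.int64(61), np.int64(78), np.int64(114)), (242, np.int64(60), np.int64(78), np.int64(113)), (246, np.int64(60), np.int64(77), np.int64(113)), (250, np.int64(60), np.int64(77), np.int64(113)), (254, np.int64(58), np.int64(76), np.int64(112)), (258, np.int64(58), np.int64(76), np.int64(112)), (262, np.int64(55), np.int64(72), np.int64(105)), (266, np.int64(45), np.int64(57), np.int64(81))]
```

Emit:
arm_command(
  deltas=[
    [0, 0, -0.05, -3.5, -0.2, 0, 1],
    [0, 0, -0.1, -7.5, -0.4, 0, 1],
    [0, 0, -0.15, -11.5, -0.7, 0, 1],
    [0, 0, -0.2, -15.5, -1, 0, 1],
    [0, 0, -0.25, -19.5, -1.2, 0, 1],
    [0, 0, -0.29, -23, -1.5, 0, 1],
    [0, 0, -0.29, -26.5, -1.7, 0, 1],
    [0, 0, -0.29, -29, -1.8, 0, 1],
  ],
)

```text
time_s: 21.45
tcp_pos: [0.5662, 0.1106, 0.2596]
ee_rot: [[0.03, -1.0, -0.006], [-1.0, -0.03, -0.002], [0.001, 0.006, -1.0]]
wrist_force: [0.8, -0.4, -1.9]
gripper_width: 0.683
gripper_force: 30.0
```

```bash
python3 - <<'E'
from h import *
go((.596,.195,.158),-88.3)
E
```

```text
t 21.45 pos [0.566 0.111 0.26 ] yaw -88.3 tilt 0.35 F [ 0.8 -0.4 -1.9] w 0.683 | dxyz [-8.36 -3.3  10.12] rz 0.001
```

Emit:
arm_command(
  deltas=[
    [0, 0, 0, -3.5, -1.5, 1, 1],
    [0, 0, 0, -6, -3, 4, 1],
    [0, 0, 0, -7.5, -3, 7, 1],
    [0, 0, 0, -7.5, -3, 9.5, 1],
    [0, 0, 0, -7.5, -3, 10.4, 1],
    [0, 0, 0, -7.5, -3, 10.4, 1],
    [0, 0, 0, -7.5, -3, 10.4, 1],
    [0, 0, 0, -7.5, -3, 10.4, 1],
  ],
)

```text
time_s: 22.12
tcp_pos: [0.5956, 0.1836, 0.1609]
ee_rot: [[0.029, -1.0, 0.002], [-1.0, -0.029, 0.001], [-0.001, -0.002, -1.0]]
wrist_force: [-0.9, -0.0, -1.1]
gripper_width: 0.687
gripper_force: 30.0
```

```bash
python3 - <<'E'
from h import *
go((.593,.306,.158),-88.3)
c=shot('scene','s1.png')
print(proj(c,(.595,.258,.155)),proj(c,(.596,.20,.15)))
p=c['pixels'];cv2.imwrite('pics/s1b.png',cv2.resize(p[130:290,330:490],(640,640))[:600])
E
```

```text
t 22.12 pos [0.596 0.184 0.161] yaw -88.4 tilt 0.14 F [-0.9 -0.  -1.1] w 0.687 | dxyz [-12.24  -0.09   0.3 ] rz -0.001
[388.80704881 218.60375945] [369.01883386 226.82527299]
```

View pics/s1b.png

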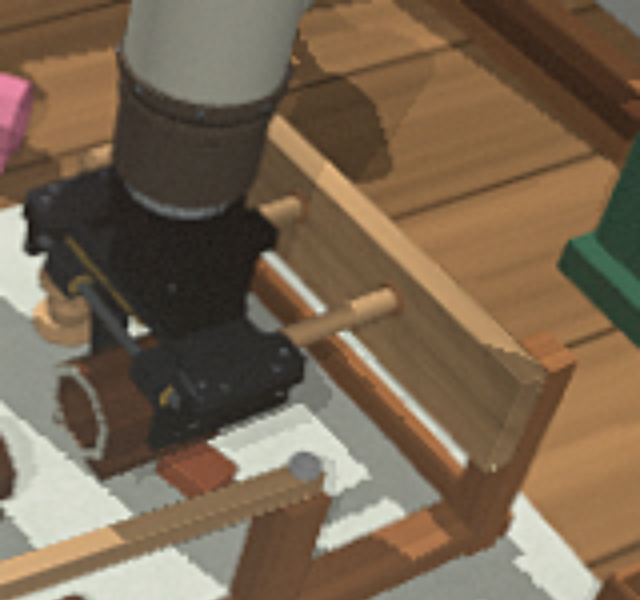

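The scene crop shows the held box in line with peg 3. Slide it on.

Emit:
arm_command(
  deltas=[
    [0, 0, 0, -2, 0, 0, 1],
    [0, 0, 0, -4, 0, 0, 1],
    [0, 0, 0, -6, 0, 0, 1],
    [0, 0, 0, -8, 0, 0, 1],
    [0, 0, 0, -10, 0, 0, 1],
    [0, 0, 0, -12, 0, 0, 1],
    [0, 0, 0, -13.4, 0, 0, 1],
    [0, 0, 0, -13.4, 0, 0, 1],
  ],
)

```text
time_s: 22.83
tcp_pos: [0.5911, 0.3208, 0.1605]
ee_rot: [[0.031, -1.0, 0.002], [-1.0, -0.031, 0.002], [-0.002, -0.002, -1.0]]
wrist_force: [-0.4, -1.1, -2.0]
gripper_width: 0.685
gripper_force: 30.0
```

Emit:
arm_command(
  deltas=[
    [0, 0, 0, 0, 0, 0.5, 1],
    [0, 0, 0, 0, 0, 1, 1],
    [0, 0, 0, 0, 0, 1.2, 1],
    [0, 0, 0, 0, 0, 1.2, 1],
  ],
)

```text
time_s: 23.17
tcp_pos: [0.5907, 0.3169, 0.1472]
ee_rot: [[0.028, -1.0, -0.001], [-1.0, -0.028, -0.001], [0.001, 0.001, -1.0]]
wrist_force: [-0.0, -0.2, -0.9]
gripper_width: 0.69
gripper_force: 30.0
```

Emit:
arm_command(
  deltas=[
    [0, 0, 0, 0, 0, 0.1, -0.7],
    [0, 0, 0, 0, 0, 0.1, -0.7],
    [0, 0, 0, 0, 0, 0.1, -0.7],
    [0, 0, 0, 0, 0, -2, -0.7],
    [0, 0, 0, 0, 0, -5, -0.7],
    [0, 0, 0, 0, 0, -8.5, -0.7],
    [0, 0, 0, 0, 0, -12, -0.8],
    [0, 0, 0, 0, 0, -14, -1],
  ],
)

```text
time_s: 23.83
tcp_pos: [0.5921, 0.3181, 0.293]
ee_rot: [[0.029, -1.0, 0.007], [-1.0, -0.029, 0.003], [-0.003, -0.007, -1.0]]
wrist_force: [-0.3, -0.0, 0.9]
gripper_width: 0.915
gripper_force: 0.0
```

Emit:
arm_command(
  deltas=[
    [0, 0, -0.02, 3.5, 1.2, 0, -1],
    [0, 0, -0.04, 7, 2.5, 0, -1],
    [0, 0, -0.06, 10.8, 3.8, 0, -1],
    [0, 0, -0.08, 14.6, 5.1, 0, -1],
    [0, 0, -0.1, 18.4, 6.4, 0, -1],
    [0, 0, -0.12, 22.2, 7.7, 0, -1],
    [0, 0, -0.14, 26, 9, 0, -1],
    [0, 0, -0.157, 29.5, 10.3, 0, -1],
  ],
)

```text
time_s: 24.5
tcp_pos: [0.4955, 0.018, 0.2882]
ee_rot: [[0.186, -0.983, 0.001], [-0.983, -0.186, 0.0], [0.0, -0.001, -1.0]]
wrist_force: [0.1, 0.2, -0.4]
gripper_width: 1.002
gripper_force: 0.0
```

```bash
python3 - <<'E'
from h import *
go((.466,-.027,.042),-79.3)
c=shot('top','t6.png');d=shot('wrist','w7.png');print(proj(d,(.466,-.027,.05)))
cv2.imwrite('pics/mix3.png',np.hstack([cv2.resize(c['pixels'],(400,300)),cv2.resize(d['pixels'],(400,300))]))
E
```

```text
t 24.5 pos [0.495 0.018 0.288] yaw -79.3 tilt 0.08 F [ 0.1  0.2 -0.4] w 1.002 | dxyz [ 3.87  3.76 24.61] rz 0.0
[304.20946671 151.61380601]
```

View pics/mix3.png

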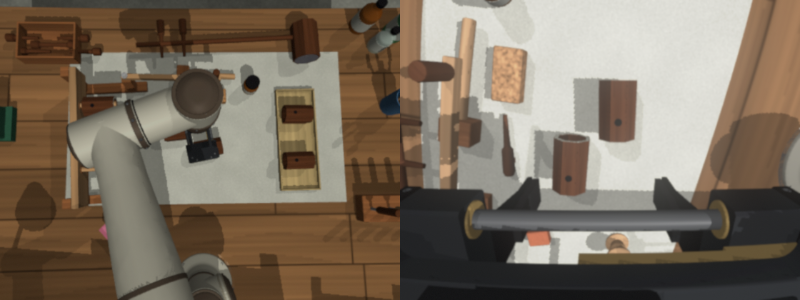

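The wrist view shows the middle new box at about (304,154), as predicted. The top view shows a box on peg 3. Grasp the middle one.

Emit:
arm_command(
  deltas=[
    [0, 0, 0, 2, 2, 2, -1],
    [0, 0, 0, 3.9, 3.8, 5, -1],
    [0, 0, 0, 3.9, 3.8, 9, -1],
    [0, 0, 0, 3.9, 3.8, 13, -1],
    [0, 0, 0, 3.9, 3.8, 17, -1],
    [0, 0, 0, 3.9, 3.8, 20.5, -1],
    [0, 0, 0, 3.9, 3.8, 23.5, -1],
    [0, 0, 0, 3.9, 3.8, 24.6, -1],
  ],
)

```text
time_s: 25.27
tcp_pos: [0.4642, -0.0257, 0.0379]
ee_rot: [[0.184, -0.983, -0.006], [-0.983, -0.184, -0.001], [0.0, 0.007, -1.0]]
wrist_force: [0.2, 0.2, -0.2]
gripper_width: 1.004
gripper_force: 0.0
```

Emit:
arm_command(
  deltas=[
    [0, 0, 0, 0, 0, 0, -1],
    [0, 0, 0, 0, 0, 0, 0],
    [0, 0, 0, 0, 0, 0, 0.5],
    [0, 0, 0, 0, 0, 0, 1],
    [0, 0, 0, 0, 0, 0, 1],
    [0, 0, 0, 0, 0, 0, 1],
    [0, 0, 0, 0, 0, 0, 1],
    [0, 0, 0, 0, 0, 0, 1],
  ],
)

```text
time_s: 25.93
tcp_pos: [0.4666, -0.0253, 0.0425]
ee_rot: [[0.185, -0.983, 0.001], [-0.983, -0.185, 0.0], [-0.0, -0.001, -1.0]]
wrist_force: [-2.5, 0.8, 6.3]
gripper_width: 0.685
gripper_force: 30.0
```

Emit:
arm_command(
  deltas=[
    [0, 0, 0, 0, 0, -3, 1],
    [0, 0, 0, 0, 0, -6, 1],
    [0, 0, 0, 0, 0, -9, 1],
    [0, 0, 0, 0, 0, -12, 1],
    [0, 0, 0, 0, 0, -15, 1],
    [0, 0, 0, 0, 0, -18, 1],
    [0, 0, 0, 0, 0, -18, 1],
    [0, 0, 0, 0, 0, -18, 1],
  ],
)

```text
time_s: 26.6
tcp_pos: [0.4668, -0.0251, 0.223]
ee_rot: [[0.185, -0.983, 0.004], [-0.983, -0.185, 0.002], [-0.001, -0.004, -1.0]]
wrist_force: [-0.3, 0.6, -2.2]
gripper_width: 0.685
gripper_force: 30.0
```

```bash
python3 - <<'E'
from h import *
go((.496,.185,.162),-88.3)
d=capture('wrist')
g=d['pixels'][150:240,270:282].mean((1,2)).astype(int)
print([(150+3*i,int(v)) for i,v in enumerate(g[::3])])
E
```

```text
t 26.6 pos [ 0.467 -0.025  0.223] yaw -79.4 tilt 0.25 F [-0.3  0.6 -2.2] w 0.685 | dxyz [-20.1   -6.73   6.15] rz 0.156
[(150, 226), (153, 225), (156, 226), (159, 225), (162, 225), (165, 225), (168, 224), (171, 224), (174, 225), (177, 176), (180, 105), (183, 82), (186, 80), (189, 79), (192, 78), (195, 76), (198, 75), (201, 76), (204, 130), (207, 146), (210, 91), (213, 86), (216, 85), (219, 84), (222, 82), (225, 68), (228, 63), (231, 63), (234, 62), (237, 61)]
```

Emit:
arm_command(
  deltas=[
    [0, 0, 0.03, -3, -1, 0, 1],
    [0, 0, 0.06, -6.5, -2, 0, 1],
    [0, 0, 0.09, -10, -3.3, 0, 1],
    [0, 0, 0.12, -13.5, -4.5, 1, 1],
    [0, 0, 0.156, -17, -5.7, 3, 1],
    [0, 0, 0.156, -20, -6.7, 5, 1],
    [0, 0, 0.156, -20, -6.7, 6.3, 1],
    [0, 0, 0.156, -20, -6.7, 6.3, 1],
  ],
)

```text
time_s: 27.32
tcp_pos: [0.4921, 0.1834, 0.153]
ee_rot: [[0.031, -0.999, -0.01], [-0.999, -0.031, -0.006], [0.006, 0.01, -1.0]]
wrist_force: [-0.4, -1.1, -2.7]
gripper_width: 0.684
gripper_force: 30.0
```

Emit:
arm_command(
  deltas=[
    [0, 0, 0, 0, 0, 0, 1],
    [0, 0, 0, 0, 0, 0, 1],
  ],
)

```text
time_s: 27.48
tcp_pos: [0.495, 0.1828, 0.1583]
ee_rot: [[0.029, -1.0, -0.001], [-1.0, -0.029, -0.001], [0.001, 0.001, -1.0]]
wrist_force: [-0.2, 0.3, -1.5]
gripper_width: 0.687
gripper_force: 30.0
```

```bash
python3 - <<'E'
from h import *
go((.4925,.322,.158),-88.3)
E
```

```text
t 27.48 pos [0.495 0.183 0.158] yaw -88.3 tilt 0.07 F [-0.2  0.3 -1.5] w 0.687 | dxyz [-13.92  -0.16   0.02] rz -0.0
```

Emit:
arm_command(
  deltas=[
    [0, 0, 0, -2, -0.1, 0, 1],
    [0, 0, 0, -4, -0.1, 0, 1],
    [0, 0, 0, -6, -0.1, 0, 1],
    [0, 0, 0, -8, -0.1, 0, 1],
    [0, 0, 0, -10, -0.1, 0, 1],
    [0, 0, 0, -12, -0.1, 0, 1],
    [0, 0, 0, -13.5, -0.1, 0, 1],
    [0, 0, 0, -13.5, -0.1, 0, 1],
  ],
)

```text
time_s: 28.15
tcp_pos: [0.4929, 0.3205, 0.1596]
ee_rot: [[0.031, -1.0, 0.002], [-1.0, -0.031, 0.002], [-0.002, -0.002, -1.0]]
wrist_force: [0.1, 0.7, -0.9]
gripper_width: 0.691
gripper_force: 30.0
```

Emit:
arm_command(
  deltas=[
    [0, 0, 0, 0, 0, 0.5, 1],
    [0, 0, 0, 0, 0, 1, 1],
    [0, 0, 0, 0, 0, 1.2, 1],
    [0, 0, 0, 0, 0, 1.2, 1],
  ],
)

```text
time_s: 28.48
tcp_pos: [0.4917, 0.3171, 0.1456]
ee_rot: [[0.029, -1.0, -0.002], [-1.0, -0.029, -0.002], [0.002, 0.002, -1.0]]
wrist_force: [-1.5, -0.9, -1.5]
gripper_width: 0.686
gripper_force: 30.0
```

Emit:
arm_command(
  deltas=[
    [0, 0, 0, 0, 0, 0.1, -0.7],
    [0, 0, 0, 0, 0, 0.1, -0.7],
    [0, 0, 0, 0, 0, 0.1, -0.7],
    [0, 0, 0, 0, 0, -2, -0.7],
    [0, 0, 0, 0, 0, -5, -0.7],
    [0, 0, 0, 0, 0, -8.5, -0.7],
    [0, 0, 0, 0, 0, -12, -0.8],
    [0, 0, 0, 0, 0, -14, -1],
  ],
)

```text
time_s: 29.15
tcp_pos: [0.4934, 0.3192, 0.2918]
ee_rot: [[0.031, -1.0, 0.006], [-1.0, -0.031, 0.004], [-0.004, -0.006, -1.0]]
wrist_force: [0.5, -0.6, -0.5]
gripper_width: 0.911
gripper_force: 0.0
```

Emit:
arm_command(
  deltas=[
    [0, 0, -0.02, 3.5, 0.5, 0, -1],
    [0, 0, -0.04, 7, 1, 0, -1],
    [0, 0, -0.07, 10.8, 1.5, 0, -1],
    [0, 0, -0.07, 14.6, 2, 0, -1],
    [0, 0, -0.07, 18.4, 2, 0, -1],
    [0, 0, -0.07, 19.5, 2, 0, -1],
    [0, 0, -0.07, 19.5, 2, 0, -1],
  ],
)

```text
time_s: 29.73
tcp_pos: [0.4778, 0.1206, 0.2875]
ee_rot: [[0.096, -0.995, 0.001], [-0.995, -0.096, 0.001], [-0.001, -0.001, -1.0]]
wrist_force: [0.0, 1.4, 0.2]
gripper_width: 0.997
gripper_force: 0.0
```

```bash
python3 - <<'E'
from h import *
go((.466,.122,.042),-84.2)
c=shot('scene','s6.png');d=shot('wrist','w8.png');print(proj(d,(.466,.122,.05)))
cv2.imwrite('pics/mix4.png',np.hstack([cv2.resize(c['pixels'],(400,300)),cv2.resize(d['pixels'],(400,300))]))
E
```

```text
t 29.73 pos [0.478 0.121 0.287] yaw -84.5 tilt 0.09 F [0.  1.4 0.2] w 0.997 | dxyz [-0.24  1.19 24.55] rz -0.005
[285.74440928 182.49597422]
```

View pics/mix4.png

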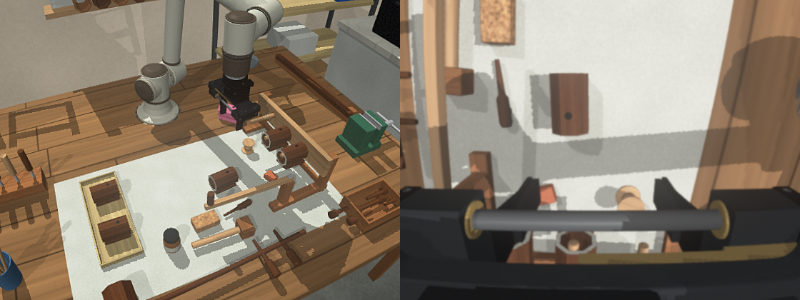

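The scene half shows two boxes hanging on pegs 3 and 2, and two in the tray. In the wrist half the last new box is at about (237,144) rather than (286,182), because the knob overlapped it in my first mask. I'll re-measure it.

```bash
python3 - <<'E'
from h import *
c=capture('wrist');m=boxes(c)[90:200,200:285]
k=max(cv2.findContours(m,cv2.RETR_EXTERNAL,cv2.CHAIN_APPROX_NONE,offset=(200,90))[0],key=cv2.contourArea)
r,s,a=cv2.minAreaRect(k);P=cv2.boxPoints((r,s,a));W=[onz(c,p,.05) for p in P];C=onz(c,r,.045)
e=max(W[1]-W[0],W[2]-W[1],key=np.linalg.norm);y=np.degrees(np.arctan2(e[1],e[0]))
y=y if y<0 else y-180
print(r,s,C.round(3),[np.linalg.norm(W[i+1]-W[i]).round(3) for i in(0,1)],y);go((C[0],C[1],.042),y)
E
```

```text
Traceback (most recent call last):
ValueError: max() iterable argument is empty
```

```bash
python3 - <<'E'
from h import *
c=capture('wrist');b=c['pixels'][80:210,190:300]
m=((b[...,0]<100)&(b[...,2].astype(int)-b[...,0]>25)).astype(np.uint8)*255
m=cv2.morphologyEx(m,cv2.MORPH_OPEN,np.ones((3,3)))
k=max(cv2.findContours(m,cv2.RETR_EXTERNAL,cv2.CHAIN_APPROX_NONE,offset=(190,80))[0],key=cv2.contourArea)
r,s,a=cv2.minAreaRect(k);P=cv2.boxPoints((r,s,a));W=[onz(c,p,.05) for p in P];C=onz(c,r,.045)
e=max(W[1]-W[0],W[2]-W[1],key=np.linalg.norm);y=np.degrees(np.arctan2(e[1],e[0]))
y=y if y<0 else y-180
print(r,s,C.round(3),[np.linalg.norm(W[i+1]-W[i]).round(3) for i in(0,1)],y);go((C[0],C[1],.042),y)
E
```

```text
(239.5, 144.5) (85.0, 45.0) [0.524 0.085 0.045] [np.float64(0.05), np.float64(0.096)] -84.8993386624177
t 29.93 pos [0.478 0.124 0.287] yaw -84.2 tilt 0.03 F [ 0.2  0.6 -0.6] w 1.003 | dxyz [ 4.33 -4.12 24.47] rz 0.012
```

Emit:
arm_command(
  deltas=[
    [0, 0, 0, 2, -2, 2, -1],
    [0, 0, 0, 4.3, -4.3, 5, -1],
    [0, 0, 0, 4.3, -4.3, 9, -1],
    [0, 0, 0, 4.3, -4.3, 13, -1],
    [0, 0, 0, 4.3, -4.3, 17, -1],
    [0, 0, 0, 4.3, -4.3, 20.5, -1],
    [0, 0, 0, 4.3, -4.3, 23.5, -1],
    [0, 0, 0, 4.3, -4.3, 24.5, -1],
  ],
)

```text
time_s: 30.6
tcp_pos: [0.5224, 0.0846, 0.0368]
ee_rot: [[0.101, -0.995, -0.008], [-0.995, -0.101, -0.003], [0.003, 0.009, -1.0]]
wrist_force: [0.3, -0.3, -0.1]
gripper_width: 1.002
gripper_force: 0.0
```

Emit:
arm_command(
  deltas=[
    [0, 0, 0, 0, 0, 0, -1],
    [0, 0, 0, 0, 0, 0, 0],
    [0, 0, 0, 0, 0, 0, 0.5],
    [0, 0, 0, 0, 0, 0, 1],
    [0, 0, 0, 0, 0, 0, 1],
    [0, 0, 0, 0, 0, 0, 1],
    [0, 0, 0, 0, 0, 0, 1],
    [0, 0, 0, 0, 0, 0, 1],
  ],
)

```text
time_s: 31.27
tcp_pos: [0.526, 0.0849, 0.0429]
ee_rot: [[0.1, -0.995, 0.003], [-0.995, -0.1, 0.001], [-0.001, -0.003, -1.0]]
wrist_force: [-1.7, 1.1, 5.4]
gripper_width: 0.69
gripper_force: 30.0
```

Emit:
arm_command(
  deltas=[
    [0, 0, 0, 0, 0, -3, 1],
    [0, 0, 0, 0, 0, -6, 1],
    [0, 0, 0, 0, 0, -9, 1],
    [0, 0, 0, 0, 0, -12, 1],
    [0, 0, 0, 0, 0, -15, 1],
    [0, 0, 0, 0, 0, -18, 1],
    [0, 0, 0, 0, 0, -18, 1],
    [0, 0, 0, 0, 0, -18, 1],
  ],
)

```text
time_s: 31.93
tcp_pos: [0.5253, 0.0848, 0.2231]
ee_rot: [[0.099, -0.995, 0.003], [-0.995, -0.099, 0.002], [-0.002, -0.003, -1.0]]
wrist_force: [-0.1, -0.3, -3.2]
gripper_width: 0.687
gripper_force: 30.0
```

```bash
python3 - <<'E'
from h import *
go((.396,.18,.162),-88.3)
d=capture('wrist')
g=d['pixels'][150:240,270:282].mean((1,2)).astype(int)
print([(150+3*i,int(v)) for i,v in enumerate(g[::3])])
E
```

```text
t 31.93 pos [0.525 0.085 0.223] yaw -84.3 tilt 0.21 F [-0.1 -0.3 -3.2] w 0.687 | dxyz [-10.75  11.94   6.09] rz 0.07
[(150, 228), (153, 228), (156, 227), (159, 227), (162, 227), (165, 226), (168, 227), (171, 222), (174, 138), (177, 90), (180, 81), (183, 79), (186, 78), (189, 77), (192, 75), (195, 75), (198, 123), (201, 147), (204, 91), (207, 86), (210, 80), (213, 66), (216, 65), (219, 64), (222, 63), (225, 63), (228, 62), (231, 61), (234, 61), (237, 60)]
```

Emit:
arm_command(
  deltas=[
    [0, 0, 0.01, -2, 2.2, 0, 1],
    [0, 0, 0.03, -4.5, 4.8, 0, 1],
    [0, 0, 0.05, -7, 7.5, 0, 1],
    [0, 0, 0.07, -9, 10, 1, 1],
    [0, 0, 0.07, -10.3, 11.9, 3, 1],
    [0, 0, 0.07, -10.3, 11.9, 5, 1],
    [0, 0, 0.07, -10.3, 11.9, 6.4, 1],
    [0, 0, 0.07, -10.3, 11.9, 6.4, 1],
  ],
)

```text
time_s: 32.65
tcp_pos: [0.3931, 0.1731, 0.1534]
ee_rot: [[0.03, -1.0, -0.008], [-1.0, -0.03, -0.007], [0.006, 0.009, -1.0]]
wrist_force: [-0.5, 0.5, -1.7]
gripper_width: 0.687
gripper_force: 30.0
```

Emit:
arm_command(
  deltas=[
    [0, 0, 0, 0, 0, 0, 1],
    [0, 0, 0, 0, 0, 0, 1],
  ],
)

```text
time_s: 32.82
tcp_pos: [0.3966, 0.1751, 0.1575]
ee_rot: [[0.03, -1.0, -0.0], [-1.0, -0.03, -0.001], [0.001, 0.0, -1.0]]
wrist_force: [0.4, -0.2, -1.0]
gripper_width: 0.685
gripper_force: 30.0
```

```bash
python3 - <<'E'
from h import *
go((.3925,.322,.158),-88.3)
E
```

```text
t 32.82 pos [0.397 0.175 0.157] yaw -88.3 tilt 0.05 F [ 0.4 -0.2 -1. ] w 0.685 | dxyz [-14.7   -0.03  -0.06] rz 0.0
```

Emit:
arm_command(
  deltas=[
    [0, 0, 0, -2.2, 0, 0, 1],
    [0, 0, 0, -4.4, 0, 0, 1],
    [0, 0, 0, -6.6, 0, 0, 1],
    [0, 0, 0, -8.8, 0, 0, 1],
    [0, 0, 0, -11, 0, 0, 1],
    [0, 0, 0, -13, 0, 0, 1],
    [0, 0, 0, -14.4, 0, 0, 1],
    [0, 0, 0, -14.4, 0, 0, 1],
  ],
)

```text
time_s: 33.48
tcp_pos: [0.3926, 0.321, 0.1579]
ee_rot: [[0.032, -1.0, 0.001], [-1.0, -0.032, 0.001], [-0.001, -0.001, -1.0]]
wrist_force: [-0.1, 0.8, -1.3]
gripper_width: 0.687
gripper_force: 30.0
```

Emit:
arm_command(
  deltas=[
    [0, 0, 0, 0, 0, 0.5, 1],
    [0, 0, 0, 0, 0, 1, 1],
    [0, 0, 0, 0, 0, 1.2, 1],
    [0, 0, 0, 0, 0, 1.2, 1],
  ],
)

```text
time_s: 33.82
tcp_pos: [0.3919, 0.318, 0.1453]
ee_rot: [[0.029, -1.0, -0.001], [-1.0, -0.029, -0.001], [0.001, 0.001, -1.0]]
wrist_force: [0.4, 0.3, -1.0]
gripper_width: 0.685
gripper_force: 30.0
```

Emit:
arm_command(
  deltas=[
    [0, 0, 0, 0, 0, 0.1, -0.7],
    [0, 0, 0, 0, 0, 0.1, -0.7],
    [0, 0, 0, 0, 0, 0.1, -0.7],
    [0, 0, 0, 0, 0, -2, -0.7],
    [0, 0, 0, 0, 0, -5, -0.7],
    [0, 0, 0, 0, 0, -8.5, -0.7],
    [0, 0, 0, 0, 0, -12, -0.8],
    [0, 0, 0, 0, 0, -15, -1],
  ],
)

```text
time_s: 34.48
tcp_pos: [0.3923, 0.3191, 0.2984]
ee_rot: [[0.03, -1.0, 0.002], [-1.0, -0.03, 0.002], [-0.002, -0.002, -1.0]]
wrist_force: [-0.1, 0.9, 0.1]
gripper_width: 0.911
gripper_force: 0.0
```

Emit:
arm_command(
  deltas=[
    [0, 0, 0, 3, -2, 0, -1],
    [0, 0, 0, 6, -4, 0, -1],
    [0, 0, 0, 9, -6, 0, -1],
    [0, 0, 0, 12, -8, 0, -1],
    [0, 0, 0, 15, -10, 0, -1],
    [0, 0, 0, 18, -12, 0, -1],
    [0, 0, 0, 21.5, -14, 0, -1],
    [0, 0, 0, 25, -16, 0, -1],
  ],
)

```text
time_s: 35.15
tcp_pos: [0.5602, 0.0724, 0.2959]
ee_rot: [[0.031, -1.0, 0.001], [-1.0, -0.031, 0.0], [-0.0, -0.001, -1.0]]
wrist_force: [0.3, 0.5, -0.3]
gripper_width: 0.997
gripper_force: 0.0
```

Emit:
arm_command(
  deltas=[
    [0, 0, 0, 3, -2, 0, -1],
    [0, 0, 0, 6, -4, 0, -1],
    [0, 0, 0, 9, -6, 0, -1],
    [0, 0, 0, 11, -8, 0, -1],
    [0, 0, 0, 11, -8, 0, -1],
  ],
)

```text
time_s: 35.57
tcp_pos: [0.6452, -0.0374, 0.2941]
ee_rot: [[0.025, -1.0, -0.0], [-1.0, -0.025, -0.001], [0.001, 0.0, -1.0]]
wrist_force: [1.3, 0.7, 0.3]
gripper_width: 1.0
gripper_force: 0.0
```

```bash
python3 - <<'E'
from h import *
go((.685,-.05,.18),-90)
c=shot('scene','s7.png');d=shot('wrist','w9.png');print(proj(d,(.69,-.05,.204)))
t=shot('top','t7.png')
cv2.imwrite('pics/mix5.png',np.vstack([np.hstack([cv2.resize(c['pixels'],(400,300)),cv2.resize(d['pixels'],(400,300))]),np.hstack([cv2.resize(t['pixels'],(400,300)),cv2.resize(c['pixels'][120:270,330:530],(400,300))])]))
E
```

```text
t 35.57 pos [ 0.645 -0.037  0.294] yaw -88.6 tilt 0.07 F [1.3 0.7 0.3] w 1.0 | dxyz [ 1.34 -3.95 11.41] rz 0.025
[212.57521981 203.20421517]
```

View pics/mix5.png

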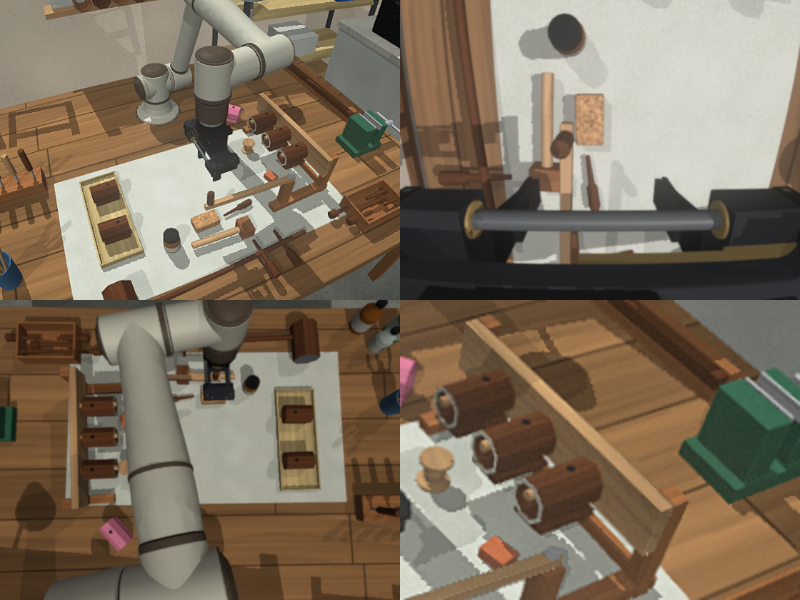

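All three new boxes hang and both dried ones lie in the tray, with the bystanders in place. The knob top is in the wrist view at about (231,182). I'll measure the knob and the hanging depth.

```bash
python3 - <<'E'
from h import *
d=cv2.imread('pics/w9.png');c=capture('wrist');t=capture('top')
k=onz(c,(231,181),.204);print('knob',k);go((k[0],k[1],.182),-92)
for x in(.393,.493,.593):
    u0=proj(t,(x,.20,.17));u1=proj(t,(x,.37,.17))
    us=np.arange(int(u1[0])-6,int(u0[0]));v=int(u1[1])+5
    print(x,v,' '.join(f"{u}:{onz(t,(u,v),.17)[1]:.3f}:{int(t['pixels'][v,u].mean())}" for u in us[::3]))
E
```

```text
knob [ 0.6751863  -0.06461491  0.204     ]
t 35.82 pos [ 0.642 -0.033  0.296] yaw -88.2 tilt 0.02 F [0.6 0.3 0.6] w 0.998 | dxyz [ 3.29 -3.19 11.39] rz 0.066
0.393 241 104:0.383:106 107:0.377:99 110:0.371:41 113:0.364:56 116:0.358:46 119:0.352:46 122:0.345:46 125:0.339:47 128:0.333:45 131:0.326:47 134:0.320:47 137:0.314:44 140:0.307:45 143:0.301:44 146:0.294:44 149:0.288:45 152:0.282:43 155:0.275:43 158:0.269:55 161:0.263:30 164:0.256:44 167:0.250:116 170:0.243:114 173:0.237:110 176:0.230:104 179:0.224:81 182:0.218:97 185:0.211:71 188:0.205:42
0.493 195 105:0.384:120 108:0.378:74 111:0.372:54 114:0.365:52 117:0.359:52 120:0.352:51 123:0.346:51 126:0.339:52 129:0.333:49 132:0.327:51 135:0.320:52 138:0.314:51 141:0.307:51 144:0.301:49 147:0.294:49 150:0.288:49 153:0.281:48 156:0.275:48 159:0.268:52 162:0.262:31 165:0.256:60 168:0.249:91 171:0.243:96 174:0.236:130 177:0.230:90 180:0.223:101 183:0.217:111 186:0.210:119 189:0.203:122
0.593 150 107:0.383:67 110:0.376:55 113:0.370:79 116:0.363:51 119:0.357:51 122:0.350:50 125:0.344:51 128:0.337:41 131:0.331:48 134:0.324:52 137:0.318:51 140:0.311:51 143:0.305:52 146:0.298:51 149:0.292:51 152:0.285:50 155:0.279:51 158:0.272:67 161:0.266:31 164:0.259:66 167:0.253:101 170:0.246:108 173:0.239:85 176:0.233:100 179:0.226:110 182:0.220:117 185:0.213:123 188:0.207:129
```

Rim positions put all the box centres within a few mm of the peg points. Now I'll cage the knob, holding the tips higher so the inner finger clears peg 1's box.

Emit:
arm_command(
  deltas=[
    [0, 0, 0.03, 1.6, -1.8, 0, -1],
    [0, 0, 0.07, 1.6, -3.6, 2, -1],
    [0, 0, 0.07, 1.6, -3.6, 5, -1],
    [0, 0, 0.07, 1.6, -3.6, 8, -1],
    [0, 0, 0.07, 1.6, -3.6, 9.9, -1],
    [0, 0, 0.07, 1.6, -3.6, 9.9, 0.3],
    [0, 0, 0.07, 1.6, -3.6, 9.9, 0.3],
    [0, 0, 0.07, 1.6, -3.6, 9.9, 0.3],
  ],
)

```text
time_s: 36.48
tcp_pos: [0.6801, -0.0478, 0.1991]
ee_rot: [[-0.038, -0.999, 0.004], [-0.999, 0.038, -0.0], [0.0, -0.004, -1.0]]
wrist_force: [0.8, 0.2, -0.3]
gripper_width: 0.851
gripper_force: 0.0
```

Emit:
arm_command(
  deltas=[
    [0, 0, 0, 0, 0, 0, 0.3],
    [0, 0, 0, 0, 0, 0, 0.3],
    [0, 0, 0, 0, 0, 0, 0.3],
  ],
)

```text
time_s: 36.73
tcp_pos: [0.6797, -0.0483, 0.1982]
ee_rot: [[-0.04, -0.999, 0.003], [-0.999, 0.04, 0.0], [-0.0, -0.003, -1.0]]
wrist_force: [0.0, 0.3, 0.1]
gripper_width: 0.632
gripper_force: 0.0
```

```bash
python3 - <<'E'
from h import *
go((.678,-.049,.197),-92.4)
c=capture('scene');p=proj(c,(.68,-.05,.19)).astype(int);print(p)
w=capture('wrist')['pixels']
i=c['pixels'][p[1]-50:p[1]+50,p[0]-60:p[0]+60]
cv2.imwrite('pics/mix6.png',np.hstack([cv2.resize(i,(400,300)),cv2.resize(w,(400,300))]))
E
```

```text
t 36.73 pos [ 0.68  -0.048  0.198] yaw -92.3 tilt 0.16 F [0.  0.3 0.1] w 0.632 | dxyz [0.07 0.17 0.12] rz 0.002
[291 274]
```

View pics/mix6.png

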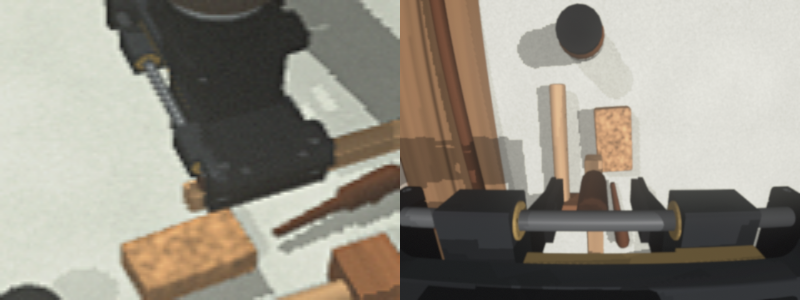

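The knob sits between the fingers, at about (592,195) in the right half. Swing the bar closed.

Emit:
arm_command(
  deltas=[
    [0, 0, 0, 0, 0, 0, 0.3],
    [0, 0, 0, 0, 0, 0, 0.3],
    [0, 0, 0.1, -0.15, 2.9, 0, 0.3],
    [0, 0, 0.2, -0.6, 5.8, 0, 0.3],
    [0, 0, 0.3, -1.3, 8.6, 0, 0.3],
    [0, 0, 0.4, -2.3, 11.3, 0, 0.3],
    [0, 0, 0.5, -3.5, 13.9, 0, 0.3],
  ],
)

```text
time_s: 37.42
tcp_pos: [0.5411, -0.0082, 0.1966]
ee_rot: [[-0.519, -0.855, 0.002], [-0.855, 0.519, -0.0], [-0.001, -0.002, -1.0]]
wrist_force: [3.1, 1.0, -0.2]
gripper_width: 0.348
gripper_force: 1.1
```

Emit:
arm_command(
  deltas=[
    [0, 0, 0.1, -0.15, 2.9, 0, 0.3],
    [0, 0, 0.2, -0.6, 5.8, 0, 0.3],
    [0, 0, 0.3, -1.3, 8.6, 0, 0.3],
    [0, 0, 0.4, -2.3, 11.3, 0, 0.3],
    [0, 0, 0.5, -3.5, 13.9, 0, 0.3],
  ],
)

```text
time_s: 37.83
tcp_pos: [0.4393, 0.0934, 0.197]
ee_rot: [[-0.865, -0.501, 0.001], [-0.501, 0.865, -0.001], [-0.0, -0.001, -1.0]]
wrist_force: [3.5, -1.7, -0.6]
gripper_width: 0.347
gripper_force: 1.1
```

```bash
python3 - <<'E'
from h import *
go((.401,.228,.198),-178.3)
E
```

```text
t 37.83 pos [0.439 0.093 0.197] yaw -149.9 tilt 0.06 F [ 3.5 -1.7 -0.6] w 0.347 | dxyz [-3.43 13.56 -0.12] rz 0.496
```

Emit:
arm_command(
  deltas=[
    [0, 0, 0.1, -0.15, 2.9, 0, 0.3],
    [0, 0, 0.2, -0.6, 5.8, 0, 0.3],
    [0, 0, 0.3, -1.3, 8.6, 0, 0.3],
    [0, 0, 0.38, -2, 10.7, 0, 0.3],
    [0, 0, 0.44, -2.7, 12.3, 0, 0.3],
    [0, 0, 0.48, -3.2, 13.2, 0, 0.3],
    [0, 0, 0.48, -3.2, 13.2, 0, 0.3],
  ],
)

```text
time_s: 38.42
tcp_pos: [0.4012, 0.2251, 0.1967]
ee_rot: [[-0.999, -0.052, 0.0], [-0.052, 0.999, 0.0], [-0.0, 0.0, -1.0]]
wrist_force: [-0.7, 0.7, 0.3]
gripper_width: 0.351
gripper_force: 0.0
```

```bash
python3 - <<'E'
from h import *
go((.401,.228,.198),-178.3)
E
```

```text
t 38.42 pos [0.401 0.225 0.197] yaw -177.0 tilt 0.03 F [-0.7  0.7  0.3] w 0.351 | dxyz [ 0.01  0.29 -0.13] rz 0.023
```

Emit:
arm_command(
  deltas=[
    [0, 0, 0.02, 0, 0.3, 0, 0.3],
    [0, 0, 0.02, 0, 0.6, 0, 0.3],
    [0, 0, 0.02, 0, 0.6, 0, 0.3],
  ],
)

```text
time_s: 38.67
tcp_pos: [0.401, 0.2293, 0.1965]
ee_rot: [[-1.0, -0.031, -0.0], [-0.031, 1.0, -0.0], [0.0, -0.0, -1.0]]
wrist_force: [0.0, 0.4, 0.8]
gripper_width: 0.35
gripper_force: 0.1
```

Emit:
arm_command(
  deltas=[
    [0, 0, 0, 0, 0.3, 0, 0.3],
    [0, 0, 0, 0, 0.5, 0, 0.3],
    [0, 0, 0, 0, 0.5, 0, 0.3],
  ],
)

```text
time_s: 38.92
tcp_pos: [0.4007, 0.2344, 0.1965]
ee_rot: [[-1.0, -0.03, -0.001], [-0.03, 1.0, -0.0], [0.001, -0.0, -1.0]]
wrist_force: [-0.0, -1.5, 0.4]
gripper_width: 0.35
gripper_force: 0.5
```

Emit:
arm_command(
  deltas=[
    [0, 0, 0, 0, 0.2, 0, 0.3],
    [0, 0, 0, 0, 0.4, 0, 0.3],
    [0, 0, 0, 0, 0.4, 0, 0.3],
  ],
)

```text
time_s: 39.17
tcp_pos: [0.4004, 0.2356, 0.1963]
ee_rot: [[-1.0, -0.031, -0.002], [-0.031, 0.999, -0.007], [0.002, -0.007, -1.0]]
wrist_force: [3.0, -9.6, 1.7]
gripper_width: 0.353
gripper_force: 4.8
```

Emit:
arm_command(
  deltas=[
    [0, 0, 0, 0, 0.2, 0, 0.3],
    [0, 0, 0, 0, 0.4, 0, 0.3],
    [0, 0, 0, 0, 0.4, 0, 0.3],
  ],
)

```text
time_s: 39.42
tcp_pos: [0.4003, 0.236, 0.1961]
ee_rot: [[-0.999, -0.032, -0.003], [-0.032, 0.999, -0.015], [0.004, -0.015, -1.0]]
wrist_force: [7.9, -19.1, 3.4]
gripper_width: 0.351
gripper_force: 9.9
```

Stop reached: about 19 N with no further travel. Back off to centre the cage, rise and look.

Emit:
arm_command(
  deltas=[
    [0, 0, 0, 0, -0.5, 0, 0.3],
    [0, 0, 0, 0, -1.1, 0, 0.3],
    [0, 0, 0, 0, -1.1, -2, 0.3],
    [0, 0, 0, 0, -1.1, -5, 0.3],
    [0, 0, 0, 0, -1.1, -8.5, 0.3],
    [0, 0, 0, 0, -1.1, -12, 0.3],
    [0, 0, 0, 0, -4, -14, 0.3],
    [0, 0, 0, 0, -8, -14, 0.3],
  ],
)

```text
time_s: 40.08
tcp_pos: [0.4056, 0.1653, 0.3419]
ee_rot: [[-0.999, -0.036, 0.01], [-0.036, 0.999, 0.008], [-0.01, 0.007, -1.0]]
wrist_force: [0.0, 0.1, -0.1]
gripper_width: 0.353
gripper_force: 0.0
```

Emit:
arm_command(
  deltas=[
    [0, 0, 0, 0, -4, 0, 0.3],
    [0, 0, 0, 0, -8, 0, 0.3],
    [0, 0, 0, 0, -12, 0, 0.3],
    [0, 0, 0, 0, -16, 0, 0.3],
    [0, 0, 0, 0, -20, 0, 0.3],
    [0, 0, 0, 0, -20, 0, 0.3],
    [0, 0, 0, 0, -20, 0, 0.3],
    [0, 0, 0, 0, -20, 0, 0.3],
  ],
)

```text
time_s: 40.75
tcp_pos: [0.4095, -0.0371, 0.3367]
ee_rot: [[-1.0, -0.03, 0.001], [-0.03, 1.0, 0.001], [-0.001, 0.001, -1.0]]
wrist_force: [-0.5, 0.5, -0.0]
gripper_width: 0.353
gripper_force: 0.0
```

```bash
python3 - <<'E'
from h import *
go((.4,.2,.3),-178)
c=shot('scene','s9.png');t=shot('top','t9.png')
cv2.imwrite('pics/mix7.png',np.hstack([cv2.resize(t['pixels'],(400,300)),cv2.resize(c['pixels'],(400,300))]))
E
```

```text
t 40.75 pos [ 0.41  -0.037  0.337] yaw -178.3 tilt 0.09 F [-0.5  0.5 -0. ] w 0.353 | dxyz [ 0.24 23.72  3.7 ] rz -0.005
```

View pics/mix7.png

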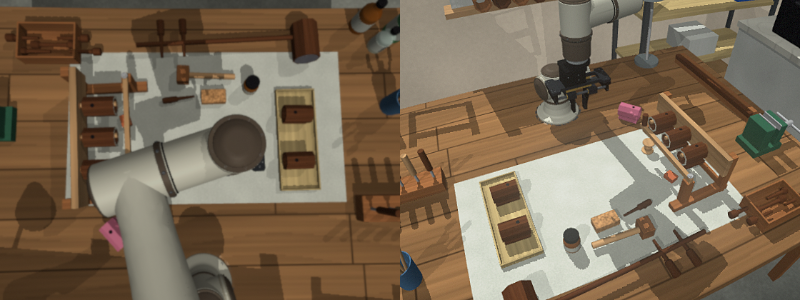

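The pictures show the bar parallel in front of the three hanging boxes, two boxes flat in the tray, and the bystanders unmoved. The arm is clear, so I'm handing in.

```bash
python3 -c "
from station import finish_job
print(finish_job())"
```

```text
the job is handed in; nothing more can be done
None
```

I handed the job in at about 41 s; no verdict came back. Both dried soundboxes lie in the tray, all three new ones hang well back on their own pegs, and the keeper bar is pushed against its closed stop.

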